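Open a plaster mould whose pins have seized

TASK

The steel pins that hold the frame down on the mould have seized in the plaster: work each one out by twisting it back and forth while drawing it up, keeping the mould block down in its tray, and hang it in a hole of its own in the pin rack, pushed through until its collar rests on the strip. When all the pins hang there, lift the frame off by its handle and lay it flat on the free table top, then set the rock casting, right way up, on the drying board. Leave the other things on the table where they are.

Things in the scene. Friction and masses are not known exactly. Their poses are not given: they have to be found in the camera images.
- tray: flat dark steel tray, 150 (x) x 186 (y) mm, floor 8 mm thick, fixed to the table, with low corner upstands (to 30 mm above the table). Origin: centre of its underside, on the table top. The mould block stands in it.
- mould (a joint): how far the mould block has been lifted out of the tray, in m: 0 = standing on the tray floor. The block is pale wood, 122 (x) x 158 (y) x 50 mm, centred in the tray and square to it, its top 58 mm above the table; it only stands there (about 1 kg, about 1.3 kg with frame and casting) and is kept from turning and shifting, not from lifting.
- mould_top (a point): centre of the mould block's top face, axes as the tray's. The three pin bores, 22 mm wide, open in this face at (x, y) = (-38, 58), (38, 58) and (0, -58) mm from here; a bore may be without a pin.
- frame: hold-down frame: aluminium plate 122 (x) x 158 (y) x 10 mm, 0.2 to 0.3 kg, with three 25 mm pin holes over the bores and a 105 x 67 mm window round the casting. Arch handle over the window: wooden bar 14 x 14 mm, 122 mm long along own x, underside 60 mm above the plate's underside. Origin: centre of the underside; at first it lies on the mould block, 58 mm above the table.
- casting: plaster rock casting, mottled white and grey, 54 (own x) x 80 (own y) x 36 (z) mm, 0.12 kg, flat bottom, rough sides that narrow a little upward; stands on the mould block inside the frame's window, its long side across the short side of the tray. Origin: centre of its underside. Grasp it across the 54 mm.
- board_top (a point): centre of the top face of the drying board, a wooden board 110 (x) x 120 (y) mm on two battens, fixed, top face 16 mm above the table; axes as the board's. The bare table top in front of it, about x 0.39 to 0.51, y -0.12 to 0.05, is always free for the frame.
- rack: plywood pin rack, fixed: a strip 56 (x) x 172 (y) mm, 8 mm thick, its top 78 mm above the table, on two end legs, with three 25 mm through holes in a row along its y, 56 mm apart. Origin: centre of the underside, on the table top.
- hole1 (a point): centre of rack hole 1, at the top face of the strip (78 mm above the table), 25 mm wide, open underneath; axes as the rack's.
- hole2 (a point): centre of rack hole 2, at the top face of the strip (78 mm above the table), 25 mm wide, open underneath; axes as the rack's.
- hole3 (a point): centre of rack hole 3, at the top face of the strip (78 mm above the table), 25 mm wide, open underneath; axes as the rack's.
- pin1: steel dowel pin, 0.12 kg (absent in some starts; all alike): round-ended shank 20 mm thick to 48 mm below the origin; collar 29 mm wide, 6 mm thick above it; flat tab head 12 mm thick (own x) by 34 mm wide (own y), from 6 to 41 mm above it. Origin: on the axis, underside of the collar; z up along the pin. At first in a bore, collar down on the frame, seized (see bores).
- pin2: steel dowel pin, 0.12 kg (absent in some starts; all alike): round-ended shank 20 mm thick to 48 mm below the origin; collar 29 mm wide, 6 mm thick above it; flat tab head 12 mm thick (own x) by 34 mm wide (own y), from 6 to 41 mm above it. Origin: on the axis, underside of the collar; z up along the pin. At first in a bore, collar down on the frame, seized (see bores).
- pin3: steel dowel pin, 0.12 kg (absent in some starts; all alike): round-ended shank 20 mm thick to 48 mm below the origin; collar 29 mm wide, 6 mm thick above it; flat tab head 12 mm thick (own x) by 34 mm wide (own y), from 6 to 41 mm above it. Origin: on the axis, underside of the collar; z up along the pin. At first in a bore, collar down on the frame, seized (see bores).
- bore1 (a point): mouth of a 22 mm pin bore in the block's top. Hard plaster 12 to 28 mm down grips the pin. Pulled straight it holds with 29 to 43 N, more than the block weighs, so the block rises too. While being turned (0.3 to 0.45 N m) it resists the pull far less: drawn up about 2.5 mm for each rad turned, back and forth, it leaves the block down. Free after 28 mm of lift, clear of the frame after 58 mm.
- bore2 (a point): mouth of another pin bore, like bore1; it may be without a pin.
- bore3 (a point): mouth of another pin bore, like bore1; it may be without a pin.
- sanding_block: brown sanding block, 56x101x26 mm, bystander at the back left; origin: centre of its underside.
- paint_pot: small paint pot, 61x50x55 mm, bystander right of the rack; origin: centre of its underside.
- spring_clamp: black spring clamp with orange tips, 72x122x16 mm, lying, bystander in front of the tray; origin: centre of its underside.

How it is judged:
On the way, in this order (a step that is already met when the one before it is completed fails the run):
1. every pin hangs in a rack hole, collar on the strip (((horizontal distance between pin1 and hole1 below 0.008 m and z of pin1 in the frame of hole1 between -0.004 and 0.004 m) or (horizontal distance between pin1 and hole2 below 0.008 m and z of pin1 in the frame of hole2 between -0.004 and 0.004 m) or (horizontal distance between pin1 and hole3 below 0.008 m and z of pin1 in the frame of hole3 between -0.004 and 0.004 m)) and angle between each of pin1, pin2, pin3's own z axis and vertical below 0.12 rad and ((horizontal distance between pin2 and hole1 below 0.008 m and z of pin2 in the frame of hole1 between -0.004 and 0.004 m) or (horizontal distance between pin2 and hole2 below 0.008 m and z of pin2 in the frame of hole2 between -0.004 and 0.004 m) or (horizontal distance between pin2 and hole3 below 0.008 m and z of pin2 in the frame of hole3 between -0.004 and 0.004 m)) and ((horizontal distance between pin3 and hole1 below 0.008 m and z of pin3 in the frame of hole1 between -0.004 and 0.004 m) or (horizontal distance between pin3 and hole2 below 0.008 m and z of pin3 in the frame of hole2 between -0.004 and 0.004 m) or (horizontal distance between pin3 and hole3 below 0.008 m and z of pin3 in the frame of hole3 between -0.004 and 0.004 m))), for 0.2 s.
2. the frame lies flat on the table (height (world z) of frame below 0.006 m and angle between frame's own z axis and vertical below 0.06 rad), for 0.2 s.
3. the casting stands on the drying board (x of casting in the frame of board_top between -0.05 and 0.05 m and y of casting in the frame of board_top between -0.055 and 0.055 m and z of casting in the frame of board_top between -0.004 and 0.006 m and angle between casting's own z axis and vertical below 0.15 rad), for 0.2 s.
At the end, for the whole second after the job is handed in: Every pin present sits in its own rack hole (within 8 mm, collar within 4 mm of the strip, tilt under 0.12 rad); frame flat on the table (6 mm, 0.06 rad); casting upright on the board, centre within 50 mm (x) and 55 mm (y), tilt under 0.15 rad; mould block down; all at rest (all of step 1 and all of step 2 and all of step 3 and value of joint mould below 0.003 m and linear speed of each of pin1, pin2, pin3, frame, casting below 0.02 m/s); the robot touches nothing.
It fails at once if the mould block is lifted more than 10 mm out of its tray (value of joint mould above 0.01 m).
It fails at once if a bystander (sanding block, paint pot, spring clamp) is shifted by more than 30 mm (distance of any of sanding_block, paint_pot, spring_clamp from where it was at the start of the episode above 0.03 m).
Of pin1, pin2, pin3 only 2 to 3 are there at a start; the rules pass over those that are not, and their reading is None.
At some moment in a run one of casting may be knocked a few centimetres aside while the robot is not near it.
Once in a run the grip may slacken for a moment while it holds something.
It also fails if it takes over 210 s, if anything falls off the work surface, if the arm or the gripper's body presses on something with over 40 N, if the wrist force passes 120 N, or if a joint passes its speed limit or range.

ROBOT

A 7-joint arm with a two-finger parallel gripper is mounted at the origin on a cart in front of the work surface, level with it; the furniture and walls round the work are solid. World frame = base frame: x ahead of the robot, y to its left, z up, the work surface at z = 0. Lengths are in m, angles in rad, forces in N, time in s.
With the tool pointing down it reaches from about 0.425 to 0.825 m from the base axis. Payload 3.6 kg.
Tool frame: the origin (TCP) lies at the very end of the fingers, on their centre line; the grasp point (between the pads) lies 19 mm behind it; z points along the fingers, y is the line along which they close (so a half turn about z gives the same grasp; the last joint's range is limited). The gripper opens to 85 mm and grips with 20 to 120 N. Pads are 22 mm wide; open, the fingers measure 114 mm over their backs; the gripper's body (76 mm by 85 mm) begins 54 mm behind the grasp point. The pads swing forward as they close: fully open they stand 13 mm farther back than shut.
Start: joints at [1.157, 0.615, -0.013, 1.423, 0.008, 1.103, -0.04], TCP at [0.246, -0.602, 0.199] pointing down, gripper open.
Joint ranges: [-3.12, 3.12], [-0.3, 2.06], [-1.34, 1.32], [0.26, 2.42], [-1.36, 4.5], [0.01, 1.98], [-2.84, 2.84]. Speed limits (rad/s): [2.79, 2.79, 3.14, 3.14, 3.14, 3.14, 3.14].

INTERFACE

Orientations are given as a rotation vector (axis times angle).
In Python, from plant import telemetry, read_camera, camera_info, ticket, models gives the robot as it stands.
- The arm moves only by the tool servo_tool, never from a script. Its arguments are lists of equal length, an entry for each row: "dp": the shift along the tool's x, y, z in units of 40 mm (1.0 is 40 mm), a list of three; "twist": the turn about the tool's z in units of 6 degrees (1.0 is 6 degrees); "jaw": the closure, from 0 (fully open) to 1 (shut). A call has 1 to 12 rows; each row shifts and turns the commanded pose from where the row before left it, along the tool's axes as they then stand; what a row does not reach is not made up. A row lasts 1/12 s, in which the tool goes at most 41.7 mm and 7.16 degrees, less where a joint would pass 70% of its speed; a pose out of reach is approached as far as the arm can. A call is refused whole if a number of a shift passes 1 or a number of a turn 1, either way. A call with a gripper value outside its range is refused whole. The fingers move at their own pace and stop on an object; "squeeze" is the grip in N (left out, the last holds). Time passes only in rows, so rows that do not move let the fingers close. It gives the time, the measured TCP pose, the force, the opening and the grip force at its end, in the units of the state.
- telemetry.get_state(): the state, without advancing time (a new reading comes with each control period).
- read_camera(name): name is "scene" or "side" or "wrist"; returns (picture, depth): 400x640x3 uint8, red, green, blue; 400x640 float32, m along the optical axis (not along the pixel's ray), 0 where there is no reading.
- camera_info(name): a dict with "fx", "fy", "cx", "cy" (pixels), "view" (4x4, takes a point from world to camera coordinates). Camera axes: x right, y down, z forward; pixel columns grow to the right and rows downward; lengths in m; the calibration is good to about 2 mm. A picture is of the moment at which its call begins: read the wrist's pose just before it. camera_info takes no time and is no camera call; for the wrist camera it gives the pose at the moment of the call.
- ticket.close_job(): hands the job in; it is judged then, once.
Trained networks look in the newest picture that a camera, given by its name, has taken for a name from the list of things; names that differ only in an ending like _2 or _b are one class to them, and where a whole thing is asked for, a point or a joint stands for the part that bears it (a point fixed in the world has none). Each returns a list of dicts, best first, with "confidence" (0 to 1); they miss things now and then, are a little off and sometimes report something else, mostly with a low value. They report only what shows in the picture. A call takes as long as a camera call.
- models.silhouettes(camera, thing): "region" (400x640 bool, what is visible of it) and "centre" ([column, row] in pixels, amid what is visible of it).
The state is a dict: "time_s": time; "joint_pos": joint angles; "joint_velocities": joint speeds; "effort": joint torques, N m; "eef_pos": TCP position; "orientation": TCP orientation; "wrist_force": force on the tool from outside, world axes, zero at the start; "torque": the same for the moment, N m; "grip_width": opening from 0.0 (shut) to 1.0 (fully open); "grasp_force": force on a finger pad.
Only numpy, scipy, OpenCV 4.12 (cv2) and the standard library are available. Lean on these libraries where they do the work, as an engineer would, in place of code of your own. Each camera call takes 0.05 s, during which the arm holds its last target. There are 200 camera calls.

## Working session

There is one attempt and no reset: what is moved stays moved. The work goes in short steps, Python scripts to look and compute and a tool call to move; the robot and the scene stay as the last step left them, time stands still between calls to the robot, and variables do not carry over. Pictures are saved under pics/ and viewed, at most 14 in all, crops included, and the job is handed in when it is done.

Besides the shell and the picture viewer there is one more tool, called after ">>>" in YAML: its name, and indented under it one key for each argument. servo_tool: Moves the arm, as the interface text tells. Its arguments: {"type":"object","properties":{"dp":{"type":"array","items":{"type":"array","items":{"type":"number"}}},"twist":{"type":"array","items":{"type":"number"}},"jaw":{"type":"array","items":{"type":"number"}},"squeeze":{"type":"number"}},"required":["dp","twist","jaw"]}

```bash
ls; mkdir -p pics
cat > h.py <<'E'
import numpy as np,cv2
from plant import telemetry, read_camera, camera_info, ticket, models
from scipy.spatial.transform import Rotation as R
def info(n):
    c=camera_info(n);return c,np.linalg.inv(np.array(c["view"]))
def cloud(n):
    c,T=info(n);im,d=read_camera(n)
    v,u=np.mgrid[:400,:640]
    P=np.stack([(u-c["cx"])/c["fx"]*d,(v-c["cy"])/c["fy"]*d,d,np.ones_like(d)],-1)@T.T
    P=P[...,:3];P[d<=0]=np.nan
    return im,d,P
def proj(n,p):
    c=camera_info(n);q=np.array(c["view"])@np.r_[p,1];return c["fx"]*q[0]/q[2]+c["cx"],c["fy"]*q[1]/q[2]+c["cy"]
def save(im,f): cv2.imwrite("pics/"+f,im[...,::-1])
def st():
    s=telemetry.get_state()
    Rm=R.from_rotvec(s["orientation"]).as_matrix()
    print("t",s["time_s"],"p",np.round(s["eef_pos"],4),"x",np.round(Rm[:,0],3),"y",np.round(Rm[:,1],3),"z",np.round(Rm[:,2],3),"j7",round(s["joint_pos"][6],2),"F",np.round(s["wrist_force"],1),"grip",round(s["grip_width"],3),s["grasp_force"])
    return s,Rm
E
python3 - <<'E'
from h import *
st()
out=[]
for n in("scene","side"):
    im,d,P=cloud(n);save(im,n+"0.png")
    c,T=info(n);print(n,np.round(T[:3,3],3))
    for t in("tray","mould","frame","casting","board_top","rack","pin1","sanding_block","paint_pot","spring_clamp"):
        try: r=models.silhouettes(n,t)
        except Exception as e: print(t,e);continue
        for o in r[:4]:
            if o["confidence"]<.3: continue
            q=P[o["region"]];q=q[~np.isnan(q[:,0])]
            if len(q): print(t,round(o["confidence"],2),np.round(o["centre"]),len(q),np.round(np.median(q,0),3),np.round(np.percentile(q,3,0),3),np.round(np.percentile(q,97,0),3))
E
```

```text
pics
t 0.0 p [ 0.2455 -0.6009  0.1978] x [ 0.926  0.378 -0.   ] y [ 0.378 -0.926 -0.003] z [-0.001  0.002 -1.   ] j7 -0.04 F [0.5 0.4 0.2] grip 1.0 0.0
scene [-0.12   0.979  0.795]
tray 0.57 [325. 283.] 454 [0.357 0.233 0.013] [ 0.303  0.172 -0.001] [0.374 0.282 0.017]
tray 0.56 [257. 260.] 1719 [0.491 0.313 0.025] [0.476 0.173 0.005] [0.608 0.332 0.056]
mould 0.7 [255. 259.] 1038 [0.492 0.302 0.037] [0.485 0.179 0.009] [0.6   0.323 0.058]
frame 0.62 [262. 226.] 1458 [0.529 0.247 0.068] [0.487 0.132 0.001] [0.611 0.32  0.132]
casting 0.68 [256. 231.] 494 [0.546 0.253 0.088] [0.512 0.225 0.063] [0.583 0.269 0.094]
board_top 0.71 [290. 203.] 846 [ 0.601 -0.004  0.016] [ 0.553 -0.066  0.005] [0.658 0.048 0.019]
board_top 0.56 [257. 259.] 1020 [0.492 0.299 0.037] [0.485 0.179 0.009] [0.602 0.322 0.058]
rack 0.67 [331. 172.] 1179 [ 0.588 -0.198  0.043] [ 0.554 -0.308  0.003] [ 0.628 -0.135  0.08 ]
pin1 0.71 [253. 246.] 225 [0.509 0.304 0.091] [0.501 0.285 0.07 ] [0.521 0.318 0.11 ]
pin1 0.71 [224. 234.] 211 [0.585 0.301 0.091] [0.577 0.281 0.069] [0.596 0.314 0.109]
sanding_block 0.7 [186
[... 165 characters left out ...]
0.055]
spring_clamp 0.88 [323. 280.] 388 [0.357 0.23  0.014] [0.303 0.168 0.004] [0.372 0.282 0.017]
side [ 0.013 -0.94   0.929]
frame 0.48 [290. 131.] 104 [0.602 0.231 0.121] [0.576 0.224 0.085] [0.611 0.244 0.131]
casting 0.57 [403. 289.] 585 [ 0.573 -0.387  0.045] [ 0.558 -0.404 -0.002] [ 0.603 -0.358  0.052]
rack 0.97 [391. 263.] 921 [ 0.605 -0.307  0.018] [ 0.576 -0.32   0.002] [ 0.64  -0.248  0.077]
sanding_block 0.67 [308. 137.] 478 [0.714 0.309 0.019] [ 0.678  0.266 -0.003] [0.76  0.364 0.025]
paint_pot 0.56 [403. 289.] 545 [ 0.573 -0.388  0.046] [ 0.558 -0.404  0.002] [ 0.603 -0.36   0.052]
spring_clamp 0.84 [216. 190.] 278 [0.356 0.211 0.01 ] [0.307 0.157 0.   ] [0.372 0.258 0.015]
```

View pics/scene0.png

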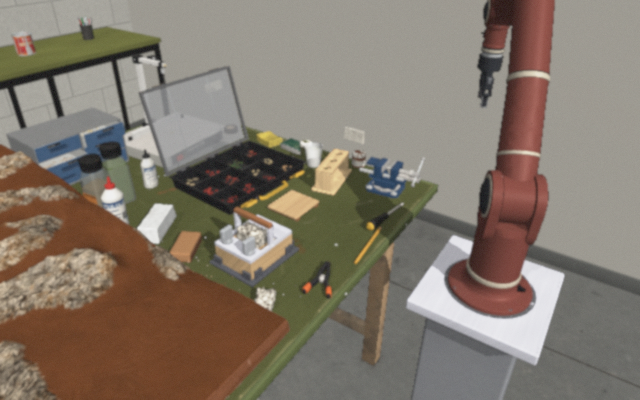

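View pics/side0.png

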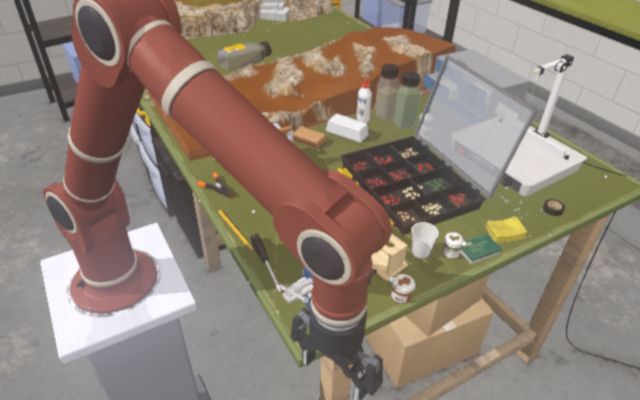

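>>> servo_tool:
  dp:
    - [0.81,-0.28,-0.31]
    - [0.81,-0.28,-0.31]
    - [0.81,-0.28,-0.31]
    - [0.81,-0.28,-0.31]
    - [0.81,-0.28,-0.31]
    - [0.81,-0.28,-0.31]
    - [0.81,-0.28,-0.31]
    - [0.81,-0.28,-0.31]
    - [0,0,0]
    - [0,0,0]
    - [0,0,0]
    - [0,0,0]
  twist: [0,0,0,0,0,0,0,0,-1,-1,-1,-1]
  jaw: [0,0,0,0,0,0,0,0,0,0,0,0]

```text
time_s: 2.1
eef_pos: [0.4521, -0.4205, 0.2983]
orientation: [2.886, 1.241, -0.0]
wrist_force: [-0.2, 0.3, 0.1]
grip_width: 1.0
grasp_force: 0.0
```

>>> servo_tool:
  dp:
    - [0,0,0]
    - [0,0,0]
    - [0,0,0]
    - [0,0,0]
    - [0,0,0]
    - [0,0,0]
    - [0,0,0]
    - [0,0,0]
  twist: [-1,-1,-1,-1,-1,-1,-1,-0.3]
  jaw: [0,0,0,0,0,0,0,0]

```text
time_s: 2.77
eef_pos: [0.4516, -0.4209, 0.2982]
orientation: [-2.217, -2.226, -0.0]
wrist_force: [-0.8, 1.5, -0.3]
grip_width: 1.002
grasp_force: 0.0
```

Run:
```python
from h import *
st()
c,T=info("wrist");print(np.round(T,3))
```

```text
t 2.7667 p [ 0.4516 -0.4209  0.2982] x [-0.004  1.     0.   ] y [ 1.     0.004 -0.   ] z [-0.  0. -1.] j7 0.58 F [-0.8  1.5 -0.3] grip 1.002 0.0
[[ 1.     0.005  0.001  0.452]
 [ 0.005 -0.95  -0.312 -0.342]
 [-0.     0.312 -0.95   0.473]
 [ 0.     0.     0.     1.   ]]
```

>>> servo_tool:
  dp:
    - [0.81,0.44,-0.1]
    - [0.81,0.44,-0.1]
    - [0.81,0.44,-0.1]
    - [0.81,0.44,-0.1]
    - [0.81,0.44,-0.1]
    - [0.81,0.44,-0.1]
    - [0.81,0.44,-0.1]
    - [0.81,0.44,-0.1]
    - [0,0,0]
    - [0,0,0]
  twist: [0,0,0,0,0,0,0,0,0,0]
  jaw: [0,0,0,0,0,0,0,0,0,0]

```text
time_s: 3.6
eef_pos: [0.5937, -0.1579, 0.3304]
orientation: [-2.214, -2.229, -0.002]
wrist_force: [-0.1, 0.0, -0.1]
grip_width: 1.003
grasp_force: 0.0
```

Run:
```python
from h import *
st()
im,d,P=cloud("wrist");save(im,"w_rack.png");np.savez("rack.npz",P=P,im=im)
for t in("rack","board_top","paint_pot"):
    for o in models.silhouettes("wrist",t)[:2]:
        q=P[o["region"]];q=q[~np.isnan(q[:,0])]
        if len(q): print(t,round(o["confidence"],2),np.round(o["centre"]),len(q),np.round(np.median(q,0),3),np.round(np.percentile(q,2,0),3),np.round(np.percentile(q,98,0),3))
        if t=="rack":
            m=o["region"]&(abs(P[...,2]-.078)<.006)
            k=P[m];r=cv2.minAreaRect((k[:,:2]*1000).astype(np.float32));print("toprect",r,np.median(k[:,2]))
```

```text
t 3.6 p [ 0.5937 -0.1579  0.3304] x [-0.007  1.     0.001] y [1.    0.007 0.001] z [ 0.001  0.001 -1.   ] j7 0.08 F [-0.1  0.  -0.1] grip 1.003 0.0
rack 0.62 [323. 200.] 4484 [ 0.6   -0.214  0.078] [ 0.558 -0.308  0.007] [ 0.643 -0.14   0.08 ]
toprect ((599.0728149414062, -227.03057861328125), (56.18096160888672, 172.39283752441406), 11.295371055603027) 0.07832014513931834
board_top 0.81 [324.  68.] 5713 [ 0.608 -0.011  0.016] [ 0.556 -0.071  0.014] [0.66  0.043 0.018]
paint_pot 0.58 [311. 275.] 795 [ 0.582 -0.367  0.052] [ 0.558 -0.399  0.001] [ 0.605 -0.353  0.055]
paint_pot 0.29 [320. 197.] 4609 [ 0.6   -0.213  0.078] [ 0.556 -0.308  0.007] [ 0.645 -0.139  0.08 ]
```

View pics/w_rack.png

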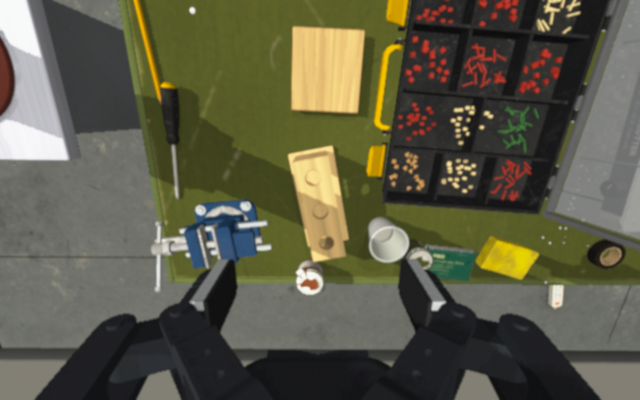

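>>> servo_tool:
  dp:
    - [0.96,-0.09,0]
    - [0.96,-0.09,0]
    - [0.96,-0.09,0]
    - [0.96,-0.09,0]
    - [0.96,-0.09,0]
    - [0.96,-0.09,0]
    - [0.96,-0.09,0]
    - [0.96,-0.09,0]
    - [0.96,-0.09,0]
    - [0.96,-0.09,0]
    - [0.96,-0.09,0]
    - [0.96,-0.09,0]
  twist: [0,0,0,0,0,0,0,0,0,0,0,0]
  jaw: [0,0,0,0,0,0,0,0,0,0,0,0]

```text
time_s: 4.8
eef_pos: [0.5498, 0.2989, 0.3303]
orientation: [2.224, 2.217, -0.0]
wrist_force: [0.8, -0.1, -0.1]
grip_width: 0.998
grasp_force: 0.0
```

>>> servo_tool:
  dp:
    - [0,0,0]
    - [0,0,0]
  twist: [0,0]
  jaw: [0,0]

```text
time_s: 4.97
eef_pos: [0.5484, 0.3009, 0.3298]
orientation: [-2.216, -2.225, 0.001]
wrist_force: [0.3, -0.5, 0.1]
grip_width: 0.998
grasp_force: 0.0
```

Run:
```python
from h import *
st()
im,d,P=cloud("wrist");save(im,"w_mould.png");np.savez("mould.npz",P=P,im=im)
for t in("tray","mould","frame","casting","pin1"):
    for o in models.silhouettes("wrist",t)[:3]:
        q=P[o["region"]];q=q[~np.isnan(q[:,0])]
        if len(q): print(t,round(o["confidence"],2),np.round(o["centre"]),len(q),np.round(np.median(q,0),3),np.round(np.percentile(q,2,0),3),np.round(np.percentile(q,98,0),3))
        if t=="pin1" and len(q):
            k=q[abs(q[:,2]-.109)<.005]
            if len(k)>20: print("  toprect",cv2.minAreaRect((k[:,:2]*1000).astype(np.float32)),np.median(k,0),len(k))
```

```text
t 4.9667 p [0.5484 0.3009 0.3298] x [-0.004  1.     0.   ] y [ 1.     0.004 -0.001] z [-0.001  0.    -1.   ] j7 -0.71 F [ 0.3 -0.5  0.1] grip 0.998 0.0
tray 0.64 [315. 156.] 1994 [0.544 0.316 0.028] [0.476 0.17  0.005] [0.625 0.332 0.068]
mould 0.92 [318. 181.] 1067 [0.545 0.265 0.058] [0.498 0.17  0.013] [0.604 0.321 0.082]
frame 0.68 [319. 214.] 4640 [0.549 0.242 0.069] [0.491 0.163 0.063] [0.609 0.317 0.133]
casting 0.79 [322. 200.] 1168 [0.551 0.254 0.09 ] [0.515 0.236 0.059] [0.588 0.267 0.094]
pin1 0.67 [292. 170.] 293 [0.517 0.301 0.108] [0.503 0.286 0.073] [0.526 0.316 0.111]
  toprect ((515.1347045898438, 299.97528076171875), (31.68689727783203, 11.459565162658691), 88.37962341308594) [0.51518038 0.30157269 0.10888404] 184
pin1 0.66 [318. 189.] 950 [0.548 0.263 0.058] [0.498 0.17  0.013] [0.604 0.32  0.06 ]
pin1 0.54 [341. 174.] 357 [0.588 0.298 0.108] [0.579 0.28  0.069] [0.602 0.312 0.11 ]
  toprect ((590.4517211914062, 295.0063171386719), (33.93886947631836, 11.835345268249512), 89.1771469116211) [0.59030904 0.29634887 0.10910227] 200
```

View pics/w_mould.png

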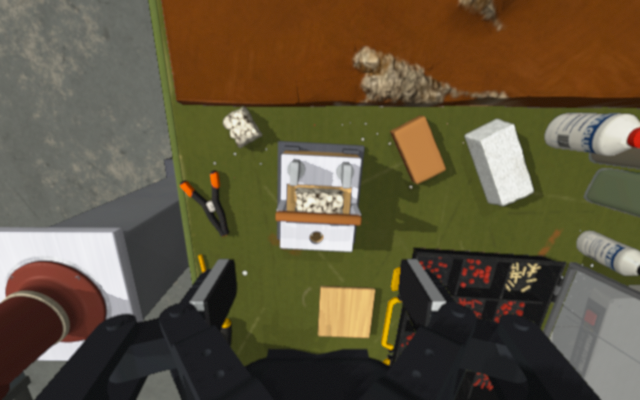

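>>> servo_tool:
  dp:
    - [0,-0.165,0.8]
    - [0,-0.165,0.8]
    - [0,-0.165,0.8]
    - [0,-0.165,0.8]
    - [0,-0.165,0.8]
    - [0,0,0]
    - [0,0,0]
  twist: [0,0,0,0,0,0,0]
  jaw: [0.4,0.4,0.4,0.4,0.4,0.4,0.4]

```text
time_s: 5.85
eef_pos: [0.5161, 0.2979, 0.1696]
orientation: [-2.222, -2.22, 0.004]
wrist_force: [0.7, 0.1, 0.3]
grip_width: 0.599
grasp_force: 0.0
```

```bash
cat > pin.py <<'E'
from h import *
def pins():
    s,Rm=st()
    im,d,P=cloud("wrist")
    for o in models.silhouettes("wrist","pin1")[:4]:
        q=P[o["region"]];q=q[~np.isnan(q[:,0])]
        if len(q)<20: continue
        z=np.percentile(q[:,2],95);k=q[abs(q[:,2]-z)<.004]
        r=cv2.minAreaRect((k[:,:2]*1000).astype(np.float32));c=np.array(r[0])/1000
        print(round(o["confidence"],2),"ztop",round(z,4),"rect",np.round(r[0],1),np.round(r[1],1),round(r[2],1),len(k),"d_tool",np.round(Rm.T@(np.r_[c,s["eef_pos"][2]]-s["eef_pos"])/.04,3))
    return im,d,P
E
python3 - <<'E'
from pin import *
im,d,P=pins();save(im,"a.png")
E
```

```text
t 5.85 p [0.5161 0.2979 0.1696] x [ 0.001  1.    -0.002] y [ 1.    -0.001 -0.002] z [-0.002 -0.002 -1.   ] j7 -0.81 F [0.7 0.1 0.3] grip 0.599 0.0
0.97 ztop 0.1101 rect [514.6 299.4] [33.6 11.9] 84.9 489 d_tool [ 0.038 -0.036  0.   ]
0.82 ztop 0.1099 rect [590.2 295.8] [33.6 12.3] 87.9 499 d_tool [-0.052  1.854 -0.004]
```

View pics/a.png

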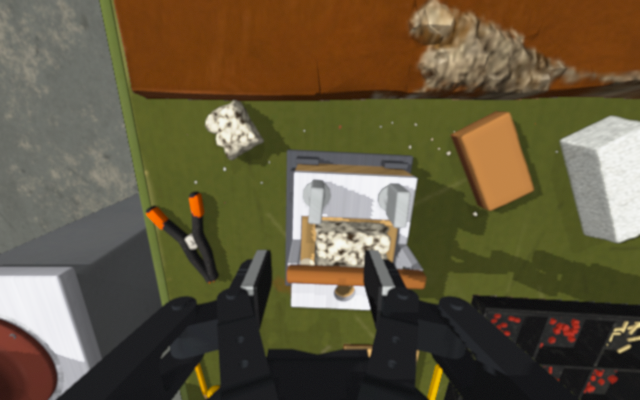

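>>> servo_tool:
  dp:
    - [0.04,-0.04,0.5]
    - [0,0,0.6]
    - [0,0,0.6]
    - [0,0,0.4]
    - [0,0,0.18]
    - [0,0,0]
    - [0,0,0]
    - [0,0,0]
    - [0,0,0]
    - [0,0,0]
    - [0,0,0]
    - [0,0,0]
  twist: [0.6,0,0,0,0,0,0,0,0,0,0,0]
  jaw: [0.4,0.4,0.4,0.4,0.4,0.4,1,1,1,1,1,1]
  squeeze: 100

```text
time_s: 6.95
eef_pos: [0.5148, 0.301, 0.0795]
orientation: [2.29, 2.151, 0.001]
wrist_force: [0.6, 0.1, 0.1]
grip_width: 0.002
grasp_force: 0.0
```

Run:
```python
from h import *
s,_=st();print(s["torque"])
```

```text
t 6.95 p [0.5148 0.301  0.0795] x [0.062 0.998 0.   ] y [ 0.998 -0.062  0.001] z [ 0.001  0.    -1.   ] j7 -0.92 F [0.6 0.1 0.1] grip 0.002 0.0
[-0.01775256 -0.004696   -0.01182697]
```

Run:
```python
from pin import *
im,d,P=pins();save(im[100:380,170:490],"b.png")
im,d,P=cloud("scene");save(cv2.resize(im[190:290,190:310],None,fx=5,fy=5),"c.png")
```

```text
t 6.95 p [0.5148 0.301  0.0795] x [0.062 0.998 0.   ] y [ 0.998 -0.062  0.001] z [ 0.001  0.    -1.   ] j7 -0.92 F [0.6 0.1 0.1] grip 0.002 0.0
0.74 ztop 0.1099 rect [590.1 296.1] [33.7 12.2] 89.4 1127 d_tool [-7.000e-03  1.886e+00  1.000e-03]
0.69 ztop 0.1096 rect [515.8 311.8] [ 9.2 11.5] 86.0 314 d_tool [0.27  0.007 0.   ]
```

View pics/b.png

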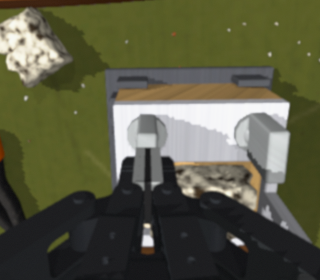

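View pics/c.png

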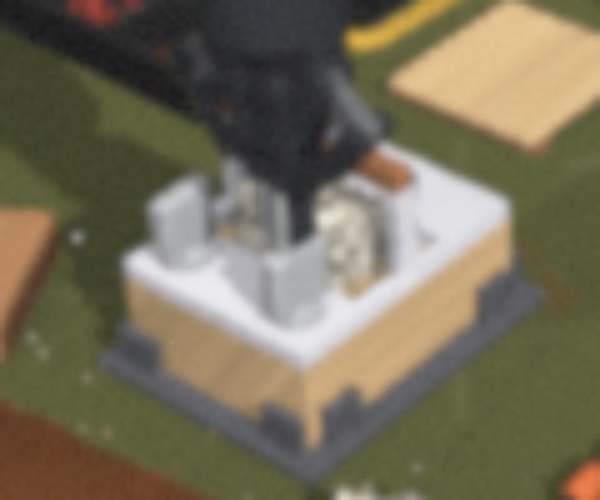

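Run:
```python
from h import *
for n in("scene","wrist"):
    for p in([.5148,.301,.0795],[.515,.300,.110],[.590,.296,.110],[.515,.283,.110],[.515,.316,.110]):
        u=np.array(proj(n,p)); print(n,p,np.round(u,1), "crop c",np.round((u-[190,190])*5) if n=="scene" else np.round(u-[170,100]))
s,Rm=st()
im,d,P=cloud("wrist")
# fingers: points near tcp
m=(abs(P[...,0]-.515)<.05)&(abs(P[...,1]-.30)<.05)&(P[...,2]>.06)
for y in np.arange(.255,.345,.005):
    k=P[m&(abs(P[...,1]-y)<.0025)&(abs(P[...,0]-.515)<.02)]
    if len(k): print(round(y,3),len(k),np.round(np.percentile(k[:,2],[5,50,95]),3),np.round(np.percentile(k[:,0],[2,98]),3))
```

```text
scene [0.5148, 0.301, 0.0795] [248.4 248.7] crop c [292. 293.]
scene [0.515, 0.3, 0.11] [247.8 238.4] crop c [289. 242.]
scene [0.59, 0.296, 0.11] [225.8 227.3] crop c [179. 186.]
scene [0.515, 0.283, 0.11] [252.4 234.9] crop c [312. 225.]
scene [0.515, 0.316, 0.11] [243.4 241.7] crop c [267. 258.]
wrist [0.5148, 0.301, 0.0795] [316.9 235.9] crop c [147. 136.]
wrist [0.515, 0.3, 0.11] [317.3 259.5] crop c [147. 159.]
wrist [0.59, 0.296, 0.11] [448.3 258.5] crop c [278. 159.]
wrist [0.515, 0.283, 0.11] [319.1 285. ] crop c [149. 185.]
wrist [0.515, 0.316, 0.11] [315.5 233.9] crop c [146. 134.]
t 7.1 p [0.5146 0.3009 0.0791] x [0.062 0.998 0.   ] y [ 0.998 -0.062  0.   ] z [ 0.  0. -1.] j7 -0.92 F [-0.   0.3  0.1] grip -0.003 0.0
0.265 25 [0.063 0.074 0.086] [0.534 0.535]
0.27 1 [0.068 0.068 0.068] [0.535 0.535]
0.275 13 [0.068 0.069 0.069] [0.532 0.535]
0.28 105 [0.067 0.068 0.069] [0.495 0.535]
0.285 169 [0.067 0.068 0.069] [0.496 0.534]
0.29 307 [0.068 0.074 0.165] [0.496 0.534]
0.295 453 [0.068 0.149 0.165] [0.496 0.534]
0.3 420 [0.068 0.075 0.161] [0.496 0.534]
0.305 1147 [0.068 0.137 0.175] [0.496 0.535]
0.31 5500 [0.074 0.165 0.2  ] [0.496 0.53 ]
0.315 5930 [0.069 0.187 0.201] [0.5   0.533]
0.32 4270 [0.068 0.2   0.208] [0.498 0.534]
```

Run:
```python
from h import *
D=np.load("mould.npz");P=D["P"]
Q=P-np.array([.5484,.3009,.3298])
for (u,v) in((225,265),(222,280),(232,270),(215,300),(408,265),(415,280),(320,370)):
    print(u,v,np.round(Q[v,u],3))
m=(P[...,2]>.2)
k=Q[m];print(np.round(np.percentile(k,[0,1,50,99,100],axis=0),3))
im,d,P=cloud("scene")
m=(abs(P[...,0]-.515)<.06)&(abs(P[...,1]-.30)<.06)&(P[...,2]>.07)
g=im.astype(int)
dark=m&(g.max(-1)<70)
k=P[dark];print(len(k),np.round(np.percentile(k,[2,50,98],axis=0),3))
for z in np.arange(.08,.2,.01):
    q=k[abs(k[:,2]-z)<.005]
    if len(q):print(round(z,2),len(q),np.round(q.min(0),3),np.round(q.max(0),3))
```

```text
225 265 [-0.044  0.01   0.056]
222 280 [-0.042  0.008  0.066]
232 270 [-0.042  0.005  0.052]
215 300 [-0.042  0.005  0.076]
408 265 [0.044 0.01  0.056]
415 280 [0.043 0.01  0.068]
320 370 [0.001 0.01  0.114]
[[-0.074 -0.014  0.045]
 [-0.071 -0.01   0.052]
 [ 0.001  0.011  0.109]
 [ 0.072  0.019  0.128]
 [ 0.075  0.02   0.13 ]]
1796 [[0.465 0.291 0.157]
 [0.494 0.319 0.253]
 [0.562 0.348 0.429]]
0.12 3 [0.504 0.299 0.123] [0.505 0.307 0.124]
0.13 8 [0.5   0.302 0.129] [0.504 0.31  0.135]
0.14 10 [0.499 0.301 0.135] [0.504 0.311 0.145]
0.15 9 [0.5   0.289 0.146] [0.521 0.314 0.154]
0.16 71 [0.486 0.292 0.155] [0.549 0.318 0.165]
0.17 77 [0.475 0.289 0.165] [0.556 0.317 0.175]
0.18 100 [0.465 0.287 0.175] [0.564 0.321 0.185]
0.19 112 [0.457 0.297 0.185] [0.573 0.322 0.195]
```

>>> servo_tool:
  dp:
    - [0,0,-0.8]
    - [0,0,-0.8]
    - [0,0,-0.8]
    - [0,0,-0.8]
    - [0,0,0]
    - [0,0,0]
  twist: [0,0,0,0,0,0]
  jaw: [1,1,1,1,1,1]

```text
time_s: 7.7
eef_pos: [0.5156, 0.3018, 0.2093]
orientation: [2.289, 2.15, 0.008]
wrist_force: [0.0, 0.3, -0.8]
grip_width: -0.004
grasp_force: 0.0
```

Run:
```python
from h import *
s,Rm=st();p=np.array(s["eef_pos"])
for n in("wrist","scene"):
    im,d,P=cloud(n)
    Q=(P-p)@Rm
    m=(abs(Q[...,0])<.03)&(abs(Q[...,1])<.03)&(Q[...,2]<.02)&(Q[...,2]>-.09)
    k=Q[m];print(n,len(k))
    for z in np.arange(-.09,.02,.006):
        q=k[abs(k[:,2]-z)<.003]
        if len(q):print(round(z,3),len(q),np.round(np.percentile(q,3,0),3),np.round(np.percentile(q,97,0),3))
    save(im,"w2_%s.png"%n)
```

```text
t 7.7 p [0.5156 0.3018 0.2093] x [0.062 0.998 0.003] y [ 0.998 -0.062  0.004] z [ 0.004  0.003 -1.   ] j7 -0.85 F [ 0.   0.3 -0.8] grip -0.004 0.0
wrist 7063
-0.09 1966 [-0.008 -0.029 -0.09 ] [ 0.012  0.029 -0.087]
-0.084 1715 [-0.009 -0.028 -0.087] [ 0.013  0.028 -0.081]
-0.078 1179 [-0.007 -0.026 -0.081] [ 0.013  0.025 -0.075]
-0.072 597 [-0.01  -0.012 -0.075] [ 0.012  0.013 -0.069]
-0.066 275 [ 0.006 -0.012 -0.069] [ 0.011  0.013 -0.063]
-0.06 383 [ 0.006 -0.012 -0.063] [ 0.011  0.013 -0.057]
-0.054 351 [ 0.006 -0.012 -0.057] [ 0.011  0.013 -0.051]
-0.048 298 [ 0.006 -0.012 -0.051] [ 0.011  0.013 -0.045]
-0.042 249 [ 0.006 -0.011 -0.045] [ 0.011  0.012 -0.039]
-0.036 50 [ 0.006 -0.005 -0.039] [ 0.011  0.01  -0.036]
scene 314
-0.09 24 [-0.008 -0.027 -0.09 ] [ 0.013  0.027 -0.087]
-0.084 60 [-0.008 -0.028 -0.086] [ 0.014  0.026 -0.081]
-0.078 41 [ 0.007 -0.029 -0.08 ] [ 0.013  0.028 -0.075]
-0.072 21 [ 0.006 -0.016 -0.075] [ 0.013  0.023 -0.07 ]
-0.066 25 [ 0.003 -0.016 -0.068] [ 0.012  0.008 -0.063]
-0.06 31 [-0.004 -0.015 -0.063] [ 0.012  0.011 -0.058]
-0.054 34 [-0.008 -0.016 -0.057] [ 0.012  0.013 -0.052]
-0.048 25 [-0.007 -0.015 -0.05 ] [ 0.013  0.006 -0.045]
-0.042 31 [-0.005 -0.016 -0.045] [ 0.012  0.011 -0.039]
-0.036 18 [-0.007 -0.012 -0.039] [ 0.012  0.005 -0.033]
-0.03 4 [-0.005 -0.008 -0.033] [ 0.008  0.002 -0.031]
```

View pics/w2_wrist.png

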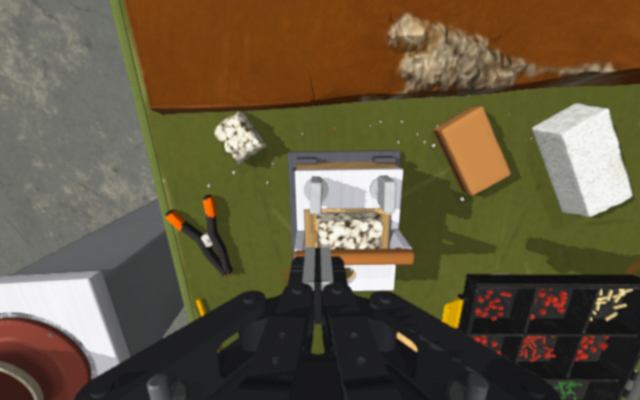

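>>> servo_tool:
  dp:
    - [-0.08,-0.03,0]
    - [0,0,0]
    - [0,0,0.8]
    - [0,0,0.8]
    - [0,0,0.8]
    - [0,0,0.8]
    - [0,0,0.5]
    - [0,0,0.2]
    - [0,0,0.2]
    - [0,0,0]
  twist: [0,0,0,0,0,0,0,0,0,0]
  jaw: [0.4,0.4,0.4,0.4,0.4,0.4,0.4,0.4,0.4,0.4]

```text
time_s: 8.63
eef_pos: [0.5127, 0.2974, 0.0419]
orientation: [-2.289, -2.151, 0.003]
wrist_force: [-0.5, -0.2, 0.3]
grip_width: 0.598
grasp_force: 0.0
```

>>> servo_tool:
  dp:
    - [0,0,0]
    - [0,0,0]
    - [0,0,0]
    - [0,0,0]
    - [0,0,0]
    - [0,0,0]
  twist: [0,0,0,0,0,0]
  jaw: [1,1,1,1,1,1]
  squeeze: 100

```text
time_s: 9.13
eef_pos: [0.5141, 0.2984, 0.0445]
orientation: [2.289, 2.151, 0.004]
wrist_force: [-0.8, -0.4, 5.4]
grip_width: 0.126
grasp_force: 97.9
```

Run:
```python
from h import *
s,_=st();print(s["torque"])
```

```text
t 9.1333 p [0.5141 0.2984 0.0445] x [0.062 0.998 0.002] y [ 0.998 -0.062  0.002] z [ 0.003  0.001 -1.   ] j7 -0.94 F [-0.8 -0.4  5.4] grip 0.126 97.92372730560601
[-0.05375821  0.06244416  0.23146659]
```

>>> servo_tool:
  dp:
    - [0,0,0]
    - [0,0,-0.006]
    - [0,0,-0.006]
    - [0,0,-0.006]
    - [0,0,-0.006]
    - [0,0,-0.006]
    - [0,0,-0.006]
    - [0,0,-0.006]
    - [0,0,-0.006]
    - [0,0,-0.006]
    - [0,0,-0.006]
    - [0,0,-0.006]
  twist: [1,1,1,1,1,1,-1,-1,-1,-1,-1,-1]
  jaw: [1,1,1,1,1,1,1,1,1,1,1,1]
  squeeze: 120

```text
time_s: 10.13
eef_pos: [0.5137, 0.2979, 0.0452]
orientation: [-2.286, -2.154, -0.002]
wrist_force: [1.6, 1.3, -4.5]
grip_width: 0.118
grasp_force: 117.0
```

Run:
```python
from h import *
s,_=st();print(s["torque"])
```

```text
t 10.1333 p [0.5137 0.2979 0.0452] x [0.059 0.998 0.001] y [ 0.998 -0.059  0.001] z [ 0.001  0.001 -1.   ] j7 -0.94 F [ 1.6  1.3 -4.5] grip 0.118 117.00446418486536
[ 0.28860267 -0.4385772  -0.22440424]
```

>>> servo_tool:
  dp:
    - [0,0,-0.0065]
    - [0,0,-0.0065]
    - [0,0,-0.0065]
    - [0,0,-0.0065]
    - [0,0,-0.0065]
    - [0,0,-0.0065]
    - [0,0,-0.0065]
    - [0,0,-0.0065]
    - [0,0,-0.0065]
    - [0,0,-0.0065]
    - [0,0,-0.0065]
    - [0,0,-0.0065]
  twist: [-1,-1,-1,-1,-1,-1,-1,-1,1,1,1,1]
  jaw: [1,1,1,1,1,1,1,1,1,1,1,1]

```text
time_s: 11.13
eef_pos: [0.5142, 0.2975, 0.0476]
orientation: [1.798, 2.575, 0.002]
wrist_force: [2.4, 2.3, -8.1]
grip_width: 0.117
grasp_force: 117.1
```

>>> servo_tool:
  dp:
    - [0,0,-0.0065]
    - [0,0,-0.0065]
    - [0,0,-0.0065]
    - [0,0,-0.0065]
    - [0,0,-0.0065]
    - [0,0,-0.0065]
    - [0,0,-0.0065]
    - [0,0,-0.0065]
    - [0,0,-0.0065]
    - [0,0,-0.0065]
    - [0,0,-0.0065]
    - [0,0,-0.0065]
  twist: [1,1,1,1,1,1,1,1,1,1,1,1]
  jaw: [1,1,1,1,1,1,1,1,1,1,1,1]

```text
time_s: 12.13
eef_pos: [0.5128, 0.2978, 0.0505]
orientation: [-2.969, -1.028, 0.001]
wrist_force: [1.8, 1.3, -8.1]
grip_width: 0.119
grasp_force: 117.2
```

Run:
```python
from pin import *
pins()
```

```text
t 12.1333 p [0.5128 0.2978 0.0505] x [ 0.786  0.618 -0.001] y [ 0.618 -0.786 -0.   ] z [-0.001 -0.    -1.   ] j7 -1.57 F [ 1.8  1.3 -8.1] grip 0.119 117.18941596336663
0.73 ztop 0.1101 rect [590.5 295.7] [33.9 12.2] 89.3 2307 d_tool [ 1.493e+00  1.243e+00 -1.000e-03]
0.61 ztop 0.1157 rect [515.3 298.3] [34.1 11.3] 38.6 1438 d_tool [ 0.055  0.03  -0.   ]
```

>>> servo_tool:
  dp:
    - [0,0,-0.006]
    - [0,0,-0.0065]
    - [0,0,-0.0065]
    - [0,0,-0.0065]
    - [0,0,-0.0065]
    - [0,0,-0.0065]
    - [0,0,-0.0065]
    - [0,0,-0.0065]
    - [0,0,-0.0065]
    - [0,0,-0.0065]
    - [0,0,-0.0065]
    - [0,0,-0.0065]
  twist: [-1,-1,-1,-1,-1,-1,-1,-1,-1,-1,-1,-1]
  jaw: [1,1,1,1,1,1,1,1,1,1,1,1]

```text
time_s: 13.23
eef_pos: [0.5141, 0.2976, 0.0545]
orientation: [1.784, 2.585, 0.002]
wrist_force: [2.4, 1.6, -7.0]
grip_width: 0.122
grasp_force: 117.4
```

>>> servo_tool:
  dp:
    - [0,0,-0.006]
    - [0,0,-0.0065]
    - [0,0,-0.0065]
    - [0,0,-0.0065]
    - [0,0,-0.0065]
    - [0,0,-0.0065]
    - [0,0,-0.0065]
    - [0,0,-0.0065]
    - [0,0,-0.0065]
    - [0,0,-0.0065]
    - [0,0,-0.0065]
    - [0,0,-0.0065]
  twist: [1,1,1,1,1,1,1,1,1,1,1,1]
  jaw: [1,1,1,1,1,1,1,1,1,1,1,1]

```text
time_s: 14.23
eef_pos: [0.5129, 0.2979, 0.0576]
orientation: [-2.967, -1.031, 0.001]
wrist_force: [0.8, 1.2, -4.8]
grip_width: 0.121
grasp_force: 117.1
```

>>> servo_tool:
  dp:
    - [0,0,-0.006]
    - [0,0,-0.0065]
    - [0,0,-0.0065]
    - [0,0,-0.0065]
    - [0,0,-0.0065]
    - [0,0,-0.0065]
    - [0,0,-0.0065]
    - [0,0,-0.0065]
    - [0,0,-0.0065]
    - [0,0,-0.0065]
    - [0,0,-0.0065]
    - [0,0,-0.0065]
  twist: [-1,-1,-1,-1,-1,-1,-1,-1,-1,-1,-1,-1]
  jaw: [1,1,1,1,1,1,1,1,1,1,1,1]

```text
time_s: 15.23
eef_pos: [0.5142, 0.2975, 0.0611]
orientation: [1.783, 2.585, 0.002]
wrist_force: [0.7, 0.8, -4.1]
grip_width: 0.117
grasp_force: 117.4
```

Run:
```python
from pin import *
pins()
```

```text
t 15.2333 p [0.5142 0.2975 0.0611] x [-0.355  0.935  0.   ] y [0.935 0.355 0.002] z [ 0.001  0.001 -1.   ] j7 -0.6 F [ 0.7  0.8 -4.1] grip 0.117 117.42191755212843
0.92 ztop 0.1096 rect [589.8 304.7] [16.3 12.7] 88.6 634 d_tool [-0.503  1.833  0.003]
0.69 ztop 0.1262 rect [513.6 298.5] [10.8 34.4] 20.7 1453 d_tool [ 0.028 -0.005 -0.   ]
0.53 ztop 0.0162 rect [353.7 218.4] [ 70.9 119.5] 19.2 3671 d_tool [-0.422 -4.452 -0.007]
```

Force is falling; speed up a bit to finish (12 mm left).

>>> servo_tool:
  dp:
    - [0,0,-0.007]
    - [0,0,-0.008]
    - [0,0,-0.008]
    - [0,0,-0.008]
    - [0,0,-0.008]
    - [0,0,-0.008]
    - [0,0,-0.008]
    - [0,0,-0.008]
    - [0,0,-0.008]
    - [0,0,-0.008]
    - [0,0,-0.008]
    - [0,0,-0.008]
  twist: [1,1,1,1,1,1,1,1,1,1,1,1]
  jaw: [1,1,1,1,1,1,1,1,1,1,1,1]

```text
time_s: 16.33
eef_pos: [0.5131, 0.2984, 0.0662]
orientation: [-2.969, -1.024, -0.001]
wrist_force: [-0.2, 0.0, -0.2]
grip_width: 0.121
grasp_force: 118.6
```

>>> servo_tool:
  dp:
    - [0,0,-0.007]
    - [0,0,-0.008]
    - [0,0,-0.008]
    - [0,0,-0.008]
    - [0,0,-0.008]
    - [0,0,-0.008]
    - [0,0,-0.008]
    - [0,0,-0.008]
    - [0,0,-0.008]
    - [0,0,-0.008]
    - [0,0,-0.008]
    - [0,0,-0.008]
  twist: [-1,-1,-1,-1,-1,-1,-1,-1,-1,-1,-1,-1]
  jaw: [1,1,1,1,1,1,1,1,1,1,1,1]

```text
time_s: 17.33
eef_pos: [0.5135, 0.2977, 0.0694]
orientation: [1.787, 2.583, 0.001]
wrist_force: [1.0, -0.1, -1.7]
grip_width: 0.125
grasp_force: 118.4
```

>>> servo_tool:
  dp:
    - [0,0,-0.007]
    - [0,0,-0.008]
    - [0,0,-0.008]
    - [0,0,-0.008]
    - [0,0,-0.008]
    - [0,0,-0.008]
    - [0,0,-0.008]
    - [0,0,-0.008]
    - [0,0,-0.008]
    - [0,0,-0.008]
    - [0,0,-0.008]
    - [0,0,-0.008]
  twist: [1,1,1,1,1,1,1,1,1,1,1,1]
  jaw: [1,1,1,1,1,1,1,1,1,1,1,1]

```text
time_s: 18.33
eef_pos: [0.5127, 0.2978, 0.0731]
orientation: [-2.97, -1.024, 0.001]
wrist_force: [0.3, -1.2, -1.2]
grip_width: 0.116
grasp_force: 117.8
```

Run:
```python
from pin import *
pins()
```

```text
t 18.3333 p [0.5127 0.2978 0.0731] x [ 0.787  0.616 -0.   ] y [ 0.616 -0.787 -0.   ] z [-0.001  0.    -1.   ] j7 -1.58 F [ 0.3 -1.2 -1.2] grip 0.116 117.7819780446589
0.79 ztop 0.1382 rect [514.6 298.2] [34.5 11.7] 36.0 1486 d_tool [ 0.043  0.021 -0.   ]
0.6 ztop 0.11 rect [590.5 295.5] [33.7 12.1] 89.5 1662 d_tool [ 1.496e+00  1.245e+00 -1.000e-03]
```

>>> servo_tool:
  dp:
    - [0,0,-0.15]
    - [0,0,-0.4]
    - [0,0,-0.7]
    - [0,0,-0.9]
    - [0,0,-0.9]
    - [0,0,0]
    - [0,0,0]
    - [0,0,0]
    - [0,0,0]
    - [0,0,0]
    - [0,0,0]
    - [0,0,0]
  twist: [0,0,0,0,0,-1,-1,-1,-1,-1,-1,-1]
  jaw: [1,1,1,1,1,1,1,1,1,1,1,1]

```text
time_s: 19.43
eef_pos: [0.513, 0.2972, 0.1952]
orientation: [2.392, 2.036, -0.0]
wrist_force: [0.3, -0.1, -0.8]
grip_width: 0.125
grasp_force: 118.4
```

>>> servo_tool:
  dp:
    - [0,0,0]
    - [0,0,0]
    - [0,0,0]
    - [0,0,0]
    - [-0.5,0,0]
    - [-0.9,-0.03,0]
    - [-0.9,-0.03,0]
    - [-0.9,-0.03,0]
    - [-0.9,-0.03,0]
    - [-0.9,-0.03,0]
    - [-0.9,-0.03,0]
    - [-0.9,-0.03,0]
  twist: [-1,-1,-1,-0.5,0,0,0,0,0,0,0,0]
  jaw: [1,1,1,1,1,1,1,1,1,1,1,1]

```text
time_s: 20.43
eef_pos: [0.5586, 0.0273, 0.1953]
orientation: [1.987, 2.433, -0.001]
wrist_force: [1.0, 0.3, -0.7]
grip_width: 0.122
grasp_force: 118.4
```

Run:
```python
from pin import *
s,Rm=st();p=np.array(s["eef_pos"])
for h in([.588,-.172],[.599,-.227],[.610,-.282]): print(h,np.round(Rm.T@(np.r_[h,p[2]]-p)/.04,2))
im,d,P=cloud("wrist");save(im,"w3.png")
for o in models.silhouettes("wrist","pin1")[:2]:
    q=P[o["region"]];q=q[~np.isnan(q[:,0])];print(o["confidence"],o["centre"],np.round(np.median((q-p)@Rm,0),4),np.round(np.percentile((q-p)@Rm,[2,98],axis=0),4))
```

```text
t 20.4333 p [0.5586 0.0273 0.1953] x [-0.2    0.98  -0.001] y [0.98 0.2  0.  ] z [ 0.    -0.001 -1.   ] j7 -0.13 F [ 1.   0.3 -0.7] grip 0.122 118.3999377116561
[0.588, -0.172] [-5.03 -0.27  0.  ]
[0.599, -0.227] [-6.43 -0.28  0.  ]
[0.61, -0.282] [-7.83 -0.28  0.  ]
0.67 [315.3, 259.1] [ 0.0099  0.0001 -0.0634] [[-0.0136 -0.0096 -0.0654]
 [ 0.0179  0.0091  0.0108]]
```

View pics/w3.png

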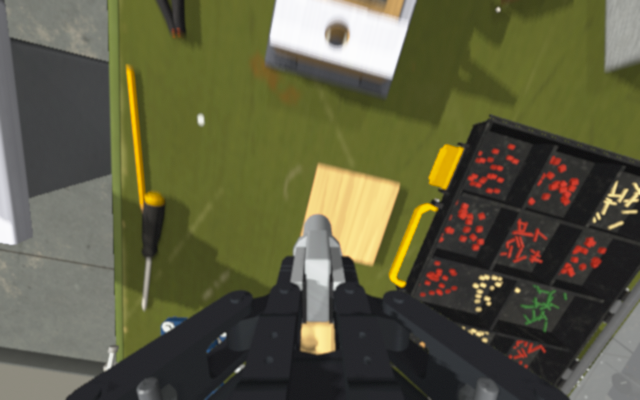

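Run:
```python
from h import *
D=np.load("rack.npz");P=D["P"]
# recover camera centre by least squares from pixel rays: use offsets in tool frame now
s,Rm=st();c,T=info("wrist");off=Rm.T@(T[:3,3]-np.array(s["eef_pos"]));print("off",off)
R0=np.array([[-.007,1,.001],[1,.007,.001],[.001,.001,-1]]).T
C=np.array([.5937,-.1579,.3304])+R0@off
t=(.078-C[2])/(P[...,2]-C[2]);X=C+(P-C)*t[...,None]
a=np.radians(11.3);ex=np.array([np.cos(a),np.sin(a)]);ey=np.array([-ex[1],ex[0]])
L=X[...,:2]-[.599,-.227];u=L@ex;v=L@ey
for k in(-.056,0,.056):
    m=(np.hypot(u,v-k)<.018)
    low=m&(P[...,2]<.0735)
    U=np.array([u[low],v[low]])
    print(k,m.sum(),low.sum(),"mean uv",U.mean(1),"min/max",U.min(1),U.max(1))
```

```text
t 20.5333 p [0.5597 0.0187 0.1944] x [-0.186  0.983 -0.007] y [ 0.983  0.186 -0.002] z [-0.    -0.008 -1.   ] j7 -0.13 F [ 0.2 -0.3 -1.3] grip 0.122 118.23403383605182
off [ 0.0789286   0.00021012 -0.17518205]
-0.056 336 143 mean uv [ 0.00023942 -0.05472503] min/max [-0.01189338 -0.06607387] [ 0.01191361 -0.04358906]
0 371 161 mean uv [0.00029295 0.00088847] min/max [-0.01148156 -0.01014138] [0.0117879  0.01165864]
0.056 419 188 mean uv [0.0002725  0.05662908] min/max [-0.01166643  0.04460557] [0.01225352 0.06829143]
```

>>> servo_tool:
  dp:
    - [-0.85,-0.03,0]
    - [-0.85,-0.03,0]
    - [-0.85,-0.03,0]
    - [-0.85,-0.03,0]
    - [-0.85,-0.03,0]
    - [-0.85,-0.03,0]
    - [-0.85,-0.03,0]
    - [-0.85,-0.03,0]
    - [-0.84,-0.03,0]
    - [0,0,0]
    - [0,0,0]
    - [0,0,0]
  twist: [0,0,0,0,0,0,0,0,0,0,0,0]
  jaw: [1,1,1,1,1,1,1,1,1,1,1,1]

```text
time_s: 21.53
eef_pos: [0.6084, -0.2715, 0.1946]
orientation: [-1.988, -2.431, -0.001]
wrist_force: [-0.0, 1.3, -1.3]
grip_width: 0.122
grasp_force: 118.4
```

```bash
cat > shank.py <<'E'
from h import *
def shank(hole):
    s,Rm=st();p=np.array(s["eef_pos"])
    im,d,P=cloud("wrist")
    Q=(P-p)@Rm
    m=(np.hypot(Q[...,0],Q[...,1])<.02)&(Q[...,2]>-.014)&(Q[...,2]<.03)
    k=Q[m]
    print("n",len(k),"zmax",np.round(np.percentile(k[:,2],98),4) if len(k) else None)
    for a,b in((-.014,0),(0,.014)):
        q=k[(k[:,2]>=a)&(k[:,2]<b)]
        if len(q)>30:
            # circle of r=10 mm, fit centre
            from scipy.optimize import least_squares
            r=least_squares(lambda c:np.hypot(q[:,0]-c[0],q[:,1]-c[1])-.010,[.002,0],loss="soft_l1",f_scale=.001)
            print(a,b,"axis",np.round(r.x,4),len(q))
    print("hole-tcp tool units",np.round(Rm.T@(np.r_[hole,p[2]]-p)/.04,3))
    return im
E
python3 - <<'E'
from shank import *
save(shank([.610,-.281]),"w4.png")
E
```

```text
t 21.5333 p [ 0.6084 -0.2715  0.1946] x [-0.199  0.98   0.002] y [ 0.98   0.199 -0.   ] z [-0.     0.001 -1.   ] j7 0.37 F [-0.   1.3 -1.3] grip 0.122 118.35794848389924
n 401 zmax 0.0156
-0.014 0 axis [0.0006 0.0002] 193
0 0.014 axis [0.0006 0.0002] 189
hole-tcp tool units [-0.241 -0.009 -0.   ]
```

>>> servo_tool:
  dp:
    - [-0.256,-0.013,0]
    - [0,0,0.6]
    - [0,0,0.7]
    - [0,0,0.5]
    - [0,0,0.25]
    - [0,0,0]
    - [0,0,0]
    - [0,0,0]
  twist: [0,0,0,0,0,0,0,0]
  jaw: [1,1,1,1,1,1,1,1]

```text
time_s: 22.25
eef_pos: [0.6118, -0.2824, 0.1145]
orientation: [1.987, 2.429, 0.002]
wrist_force: [1.0, 0.5, -1.3]
grip_width: 0.12
grasp_force: 118.2
```

Run:
```python
from shank import *
save(shank([.610,-.281])[60:360,180:480],"w5.png")
```

```text
t 22.25 p [ 0.6118 -0.2824  0.1145] x [-0.199  0.98  -0.002] y [0.98  0.199 0.003] z [ 0.003 -0.001 -1.   ] j7 0.35 F [ 1.   0.5 -1.3] grip 0.12 118.18240569904447
n 396 zmax 0.0154
-0.014 0 axis [0.0006 0.0002] 188
0 0.014 axis [0.0005 0.0001] 187
hole-tcp tool units [ 0.044 -0.038 -0.   ]
```

View pics/w5.png

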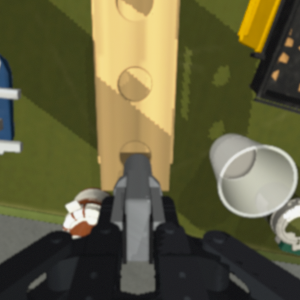

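>>> servo_tool:
  dp:
    - [0.02,-0.03,0.15]
    - [0,0,0.15]
    - [0,0,0.15]
    - [0,0,0.15]
    - [0,0,0.15]
    - [0,0,0]
  twist: [0,0,0,0,0,0]
  jaw: [1,1,1,1,1,1]

```text
time_s: 22.8
eef_pos: [0.6077, -0.2814, 0.0805]
orientation: [-1.987, -2.429, 0.002]
wrist_force: [-0.1, -0.1, -2.0]
grip_width: 0.122
grasp_force: 118.2
```

Inside the hole (shank 20 mm past the top) with no contact force. Push to the collar.

>>> servo_tool:
  dp:
    - [0,0,0.2]
    - [0,0,0.2]
    - [0,0,0.15]
    - [0,0,0.08]
    - [0,0,0.04]
    - [0,0,0]
  twist: [0,0,0,0,0,0]
  jaw: [1,1,1,1,1,1]

```text
time_s: 23.3
eef_pos: [0.6088, -0.2817, 0.0554]
orientation: [-1.989, -2.431, 0.0]
wrist_force: [-0.3, 0.5, -1.6]
grip_width: 0.12
grasp_force: 118.5
```

Run:
```python
from pin import *
pins()
```

```text
t 23.3 p [ 0.6088 -0.2817  0.0554] x [-0.198  0.98   0.   ] y [ 0.98   0.198 -0.   ] z [-0.001  0.    -1.   ] j7 0.32 F [-0.3  0.5 -1.6] grip 0.12 118.52303286083043
0.69 ztop 0.1206 rect [ 608.3 -280.5] [11.8 34.1] 10.1 1503 d_tool [ 0.031 -0.005  0.   ]
0.17 ztop 0.0792 rect [ 599.5 -229.6] [ 56.4 151.6] 11.3 22945 d_tool [1.323e+00 3.100e-02 1.000e-03]
```

>>> servo_tool:
  dp:
    - [0,0,0]
    - [0,0,0]
    - [0,0,0]
    - [0,0,0]
    - [0,0,-0.3]
    - [0,0,-0.8]
    - [0,0,-0.8]
    - [0,0,-0.8]
    - [0,0,-0.7]
    - [0,0,0]
    - [0,0,0]
    - [0,0,0]
  twist: [0,0,0,0,0,0,0,0,0,1,1,0.05]
  jaw: [0.4,0.4,0.4,0.4,0.4,0.4,0.4,0.4,0.4,0.4,0.4,0.4]

```text
time_s: 24.4
eef_pos: [0.6094, -0.2817, 0.1939]
orientation: [2.239, 2.201, 0.001]
wrist_force: [0.6, 0.6, -0.4]
grip_width: 0.599
grasp_force: 0.0
```

Run:
```python
from pin import *
pins()
```

```text
t 24.4 p [ 0.6094 -0.2817  0.1939] x [ 0.017  1.    -0.001] y [ 1.    -0.017  0.002] z [ 0.002 -0.001 -1.   ] j7 0.19 F [ 0.6  0.6 -0.4] grip 0.599 0.0
0.9 ztop 0.12 rect [ 609.5 -280.6] [11.9 33. ] 13.0 428 d_tool [ 0.028  0.    -0.   ]
```

>>> servo_tool:
  dp:
    - [0.8,-0.04,0]
    - [0.9,-0.04,0]
    - [0.9,-0.04,0]
    - [0.9,-0.04,0]
    - [0.9,-0.04,0]
    - [0.9,-0.04,0]
    - [0.9,-0.04,0]
    - [0.9,-0.04,0]
    - [0.9,-0.04,0]
    - [0.9,-0.04,0]
    - [0.9,-0.04,0]
    - [0.9,-0.04,0]
  twist: [0,0,0,0,0,0,0,0,0,0,0,0]
  jaw: [0.4,0.4,0.4,0.4,0.4,0.4,0.4,0.4,0.4,0.4,0.4,0.4]

```text
time_s: 25.5
eef_pos: [0.5959, 0.1481, 0.1917]
orientation: [-2.235, -2.207, 0.001]
wrist_force: [1.0, 0.2, -1.5]
grip_width: 0.601
grasp_force: 0.0
```

>>> servo_tool:
  dp:
    - [0.9,-0.04,0]
    - [0.9,-0.04,0]
    - [0.9,-0.04,0]
    - [0.9,-0.04,0]
    - [0,0,0]
    - [0,0,0]
  twist: [0,0,0,0,0,0]
  jaw: [0.4,0.4,0.4,0.4,0.4,0.4]

```text
time_s: 26.0
eef_pos: [0.5903, 0.2944, 0.1913]
orientation: [-2.228, -2.212, 0.0]
wrist_force: [-0.1, -0.6, -0.1]
grip_width: 0.6
grasp_force: 0.0
```

Run:
```python
from pin import *
pins()
```

```text
t 26.0 p [0.5903 0.2944 0.1913] x [0.007 1.    0.002] y [ 1.    -0.007 -0.002] z [-0.002  0.002 -1.   ] j7 -0.7 F [-0.1 -0.6 -0.1] grip 0.6 0.0
0.62 ztop 0.11 rect [590.7 296. ] [33.2 10.6] 89.3 392 d_tool [0.04 0.01 0.  ]
0.36 ztop 0.0164 rect [353.4 216.9] [ 70.9 120.5] 18.7 1391 d_tool [-1.98  -5.909  0.007]
```

>>> servo_tool:
  dp:
    - [0.01,0.01,0.6]
    - [0,0,0.8]
    - [0,0,0.8]
    - [0,0,0.7]
    - [0,0,0.4]
    - [0,0,0.2]
    - [0,0,0.12]
    - [0,0,0]
  twist: [0,0,0,0,0,0,0,0]
  jaw: [0.4,0.4,0.4,0.4,0.4,0.4,0.4,0.4]

```text
time_s: 26.77
eef_pos: [0.5931, 0.2895, 0.0468]
orientation: [2.24, 2.202, -0.001]
wrist_force: [-0.2, 0.7, 0.5]
grip_width: 0.6
grasp_force: 0.0
```

>>> servo_tool:
  dp:
    - [0,0,0]
    - [0,0,0]
    - [0,0,0]
    - [0,0,0]
    - [0,0,0]
    - [0,0,0]
  twist: [0,0,0,0,0,0]
  jaw: [1,1,1,1,1,1]
  squeeze: 120

```text
time_s: 27.27
eef_pos: [0.5912, 0.2915, 0.0488]
orientation: [-2.237, -2.205, 0.002]
wrist_force: [-3.7, -1.3, 5.9]
grip_width: 0.12
grasp_force: 117.2
```

>>> servo_tool:
  dp:
    - [0,0,0]
    - [0,0,-0.006]
    - [0,0,-0.006]
    - [0,0,-0.006]
    - [0,0,-0.006]
    - [0,0,-0.006]
    - [0,0,-0.006]
    - [0,0,-0.006]
    - [0,0,-0.006]
    - [0,0,-0.006]
    - [0,0,-0.006]
    - [0,0,-0.006]
  twist: [1,1,1,1,1,1,-1,-1,-1,-1,-1,-1]
  jaw: [1,1,1,1,1,1,1,1,1,1,1,1]

```text
time_s: 28.27
eef_pos: [0.5906, 0.2904, 0.0491]
orientation: [-2.232, -2.208, 0.006]
wrist_force: [-0.7, 0.1, -4.3]
grip_width: 0.121
grasp_force: 117.0
```

Run:
```python
from pin import *
pins()
```

```text
t 28.2667 p [0.5906 0.2904 0.0491] x [ 0.011  1.    -0.001] y [ 1.    -0.011 -0.004] z [-0.004 -0.001 -1.   ] j7 -0.75 F [-0.7  0.1 -4.3] grip 0.121 117.01578497886658
0.69 ztop 0.1102 rect [591.3 295.2] [34.3 11.7] 89.7 1419 d_tool [ 0.119  0.018 -0.   ]
0.46 ztop 0.059 rect [550.9 261.5] [114.1 121.4] 87.2 2753 d_tool [-0.733 -0.985  0.005]
```

>>> servo_tool:
  dp:
    - [0,0,0]
    - [0,0,0]
    - [0,0,0]
    - [0.08,0.015,0]
    - [0,0,0]
    - [0,0,0]
    - [0,0,0]
    - [0,0,0]
    - [0,0,0]
    - [0,0,0]
    - [0,0,0]
    - [0,0,0]
  twist: [0,0,0,0,0,0,0,0,0,0,0,0]
  jaw: [0.7,0.7,0.7,0.7,0.7,0.7,1,1,1,1,1,1]
  squeeze: 120

```text
time_s: 29.37
eef_pos: [0.5913, 0.2947, 0.05]
orientation: [-2.236, -2.203, 0.003]
wrist_force: [-5.0, -0.5, 5.3]
grip_width: 0.115
grasp_force: 117.3
```

>>> servo_tool:
  dp:
    - [0,0,-0.006]
    - [0,0,-0.006]
    - [0,0,-0.006]
    - [0,0,-0.006]
    - [0,0,-0.006]
    - [0,0,-0.006]
    - [0,0,-0.006]
    - [0,0,-0.006]
    - [0,0,-0.006]
    - [0,0,-0.006]
    - [0,0,-0.006]
    - [0,0,-0.006]
  twist: [1,1,1,1,1,1,1,1,-1,-1,-1,-1]
  jaw: [1,1,1,1,1,1,1,1,1,1,1,1]

```text
time_s: 30.37
eef_pos: [0.5906, 0.2942, 0.0505]
orientation: [-2.642, -1.696, 0.008]
wrist_force: [-3.4, 1.0, -4.4]
grip_width: 0.113
grasp_force: 117.3
```

Run:
```python
from pin import *
pins()
```

```text
t 30.3667 p [0.5906 0.2942 0.0505] x [ 0.416  0.909 -0.003] y [ 0.909 -0.416 -0.004] z [-0.005 -0.001 -1.   ] j7 -1.09 F [-3.4  1.  -4.4] grip 0.113 117.30078935623169
0.85 ztop 0.1105 rect [592.1 294.7] [34.2 11.9] 65.7 1366 d_tool [ 0.028  0.029 -0.   ]
0.36 ztop 0.0584 rect [552.5 301.2] [ 34.7 122.6] 87.2 739 d_tool [-0.236 -0.939  0.005]
0.21 ztop 0.0693 rect [553.8 283.2] [ 69.  122.8] 87.2 7382 d_tool [-0.632 -0.722  0.005]
```

>>> servo_tool:
  dp:
    - [0,0,-0.0065]
    - [0,0,-0.0065]
    - [0,0,-0.0065]
    - [0,0,-0.0065]
    - [0,0,-0.0065]
    - [0,0,-0.0065]
    - [0,0,-0.0065]
    - [0,0,-0.0065]
    - [0,0,-0.0065]
    - [0,0,-0.0065]
    - [0,0,-0.0065]
    - [0,0,-0.0065]
  twist: [-1,-1,-1,-1,-1,-1,-1,-1,-1,-1,-1,-1]
  jaw: [1,1,1,1,1,1,1,1,1,1,1,1]

```text
time_s: 31.47
eef_pos: [0.5913, 0.2947, 0.0534]
orientation: [-1.144, -2.921, 0.001]
wrist_force: [-1.5, 2.9, -8.2]
grip_width: 0.116
grasp_force: 117.1
```

>>> servo_tool:
  dp:
    - [0,0,-0.006]
    - [0,0,-0.0065]
    - [0,0,-0.0065]
    - [0,0,-0.0065]
    - [0,0,-0.0065]
    - [0,0,-0.0065]
    - [0,0,-0.0065]
    - [0,0,-0.0065]
    - [0,0,-0.0065]
    - [0,0,-0.0065]
    - [0,0,-0.0065]
    - [0,0,-0.0065]
  twist: [1,1,1,1,1,1,1,1,1,1,1,1]
  jaw: [1,1,1,1,1,1,1,1,1,1,1,1]

```text
time_s: 32.47
eef_pos: [0.5908, 0.2941, 0.0564]
orientation: [-2.652, -1.682, 0.007]
wrist_force: [-2.8, 1.4, -8.2]
grip_width: 0.115
grasp_force: 117.2
```

Run:
```python
from pin import *
im,d,P=pins()
for o in models.silhouettes("wrist","frame")[:1]:
    q=P[o["region"]];q=q[(q[:,1]>.295)&(q[:,1]<.32)];print("frame top",np.round(np.nanmedian(q[:,2]),4))
```

```text
t 32.4667 p [0.5908 0.2941 0.0564] x [ 0.426  0.905 -0.003] y [ 0.905 -0.426 -0.004] z [-0.005 -0.001 -1.   ] j7 -1.1 F [-2.8  1.4 -8.2] grip 0.115 117.18565106391907
0.79 ztop 0.1163 rect [592.  294.6] [33.8 10.3] 65.0 1286 d_tool [ 0.024  0.022 -0.   ]
frame top 0.0682
```

Same behaviour as the first pin; block stays down (frame top 68 mm). Continue.

>>> servo_tool:
  dp:
    - [0,0,-0.006]
    - [0,0,-0.0065]
    - [0,0,-0.0065]
    - [0,0,-0.0065]
    - [0,0,-0.0065]
    - [0,0,-0.0065]
    - [0,0,-0.0065]
    - [0,0,-0.0065]
    - [0,0,-0.0065]
    - [0,0,-0.0065]
    - [0,0,-0.0065]
    - [0,0,-0.0065]
  twist: [-1,-1,-1,-1,-1,-1,-1,-1,-1,-1,-1,-1]
  jaw: [1,1,1,1,1,1,1,1,1,1,1,1]

```text
time_s: 33.62
eef_pos: [0.5918, 0.2946, 0.0607]
orientation: [-1.139, -2.924, -0.0]
wrist_force: [-3.7, 2.5, -8.2]
grip_width: 0.116
grasp_force: 117.7
```

>>> servo_tool:
  dp:
    - [0,0,-0.006]
    - [0,0,-0.0065]
    - [0,0,-0.0065]
    - [0,0,-0.0065]
    - [0,0,-0.0065]
    - [0,0,-0.0065]
    - [0,0,-0.0065]
    - [0,0,-0.0065]
    - [0,0,-0.0065]
    - [0,0,-0.0065]
    - [0,0,-0.0065]
    - [0,0,-0.0065]
  twist: [1,1,1,1,1,1,1,1,1,1,1,1]
  jaw: [1,1,1,1,1,1,1,1,1,1,1,1]

```text
time_s: 34.62
eef_pos: [0.5913, 0.2946, 0.0644]
orientation: [-2.648, -1.686, 0.005]
wrist_force: [-4.3, 1.9, -4.6]
grip_width: 0.118
grasp_force: 117.9
```

>>> servo_tool:
  dp:
    - [0,0,-0.006]
    - [0,0,-0.0065]
    - [0,0,-0.0065]
    - [0,0,-0.0065]
    - [0,0,-0.0065]
    - [0,0,-0.0065]
    - [0,0,-0.0065]
    - [0,0,-0.0065]
    - [0,0,-0.0065]
    - [0,0,-0.0065]
    - [0,0,-0.0065]
    - [0,0,-0.0065]
  twist: [-1,-1,-1,-1,-1,-1,-1,-1,-1,-1,-1,-1]
  jaw: [1,1,1,1,1,1,1,1,1,1,1,1]

```text
time_s: 35.62
eef_pos: [0.592, 0.2947, 0.0681]
orientation: [-1.139, -2.925, -0.0]
wrist_force: [-5.6, 1.2, -1.8]
grip_width: 0.115
grasp_force: 118.6
```

Run:
```python
from pin import *
im,d,P=pins()
for o in models.silhouettes("wrist","frame")[:1]:
    q=P[o["region"]];q=q[(q[:,1]>.295)&(q[:,1]<.32)];print("frame top",np.round(np.nanmedian(q[:,2]),4))
```

```text
t 35.6167 p [0.592  0.2947 0.0681] x [-0.737  0.676  0.002] y [ 0.676  0.737 -0.001] z [-0.002  0.001 -1.   ] j7 -0.07 F [-5.6  1.2 -1.8] grip 0.115 118.57878684997559
0.77 ztop 0.1279 rect [591.3 294.9] [11.8 34. ] 47.4 1325 d_tool [ 0.017 -0.008  0.   ]
frame top 0.0682
```

>>> servo_tool:
  dp:
    - [0,0,-0.007]
    - [0,0,-0.0085]
    - [0,0,-0.0085]
    - [0,0,-0.0085]
    - [0,0,-0.0085]
    - [0,0,-0.0085]
    - [0,0,-0.0085]
    - [0,0,-0.0085]
    - [0,0,-0.0085]
    - [0,0,-0.0085]
    - [0,0,-0.0085]
    - [0,0,-0.0085]
  twist: [1,1,1,1,1,1,1,1,1,1,1,1]
  jaw: [1,1,1,1,1,1,1,1,1,1,1,1]

```text
time_s: 36.77
eef_pos: [0.5918, 0.296, 0.0729]
orientation: [-2.649, -1.684, 0.0]
wrist_force: [-5.6, 2.1, -1.5]
grip_width: 0.115
grasp_force: 119.0
```

>>> servo_tool:
  dp:
    - [0,0,-0.007]
    - [0,0,-0.0085]
    - [0,0,-0.0085]
    - [0,0,-0.0085]
    - [0,0,-0.0085]
    - [0,0,-0.0085]
    - [0,0,-0.0085]
    - [0,0,-0.0085]
    - [0,0,-0.0085]
    - [0,0,-0.0085]
    - [0,0,-0.0085]
    - [0,0,-0.0085]
  twist: [-1,-1,-1,-1,-1,-1,-1,-1,-1,-1,-1,-1]
  jaw: [1,1,1,1,1,1,1,1,1,1,1,1]

```text
time_s: 37.77
eef_pos: [0.5926, 0.2945, 0.0763]
orientation: [-1.141, -2.926, -0.001]
wrist_force: [-3.9, 1.2, -2.3]
grip_width: 0.116
grasp_force: 118.5
```

>>> servo_tool:
  dp:
    - [0,0,-0.007]
    - [0,0,-0.0085]
    - [0,0,-0.0085]
    - [0,0,-0.0085]
    - [0,0,-0.0085]
    - [0,0,-0.0085]
    - [0,0,-0.0085]
    - [0,0,-0.0085]
    - [0,0,-0.0085]
    - [0,0,-0.0085]
    - [0,0,-0.0085]
    - [0,0,-0.0085]
  twist: [1,1,1,1,1,1,1,1,1,1,1,1]
  jaw: [1,1,1,1,1,1,1,1,1,1,1,1]

```text
time_s: 38.77
eef_pos: [0.5931, 0.2951, 0.0811]
orientation: [-2.651, -1.684, -0.002]
wrist_force: [-3.2, 1.2, -0.6]
grip_width: 0.116
grasp_force: 118.5
```

Run:
```python
from pin import *
im,d,P=pins()
for o in models.silhouettes("wrist","frame")[:1]:
    q=P[o["region"]];q=q[(q[:,1]>.295)&(q[:,1]<.32)];print("frame top",np.round(np.nanmedian(q[:,2]),4))
```

```text
t 38.7667 p [0.5931 0.2951 0.0811] x [0.425 0.905 0.002] y [ 0.905 -0.425 -0.   ] z [ 0.001  0.002 -1.   ] j7 -1.1 F [-3.2  1.2 -0.6] grip 0.116 118.5448694229126
0.59 ztop 0.141 rect [594.2 295.6] [34.1 11.8] 64.6 1339 d_tool [0.025 0.021 0.   ]
0.21 ztop 0.0587 rect [553.1 286.8] [ 63.1 119.7] 87.1 675 d_tool [-0.612 -0.818 -0.001]
frame top 0.0682
```

>>> servo_tool:
  dp:
    - [0,0,-0.15]
    - [0,0,-0.4]
    - [0,0,-0.7]
    - [0,0,-0.9]
    - [0,0,-0.8]
    - [0,0,0]
    - [0,0,0]
    - [0,0,0]
    - [0,0,0]
    - [0,0,0]
    - [0,0,0]
    - [0,0,0]
  twist: [0,0,0,0,0,-1,-1,-1,-1,-1,-1,-0.1]
  jaw: [1,1,1,1,1,1,1,1,1,1,1,1]

```text
time_s: 39.92
eef_pos: [0.596, 0.2923, 0.199]
orientation: [1.98, 2.434, 0.005]
wrist_force: [0.1, -0.1, -0.7]
grip_width: 0.117
grasp_force: 118.6
```

>>> servo_tool:
  dp:
    - [-0.7,-0.15,0]
    - [-0.9,-0.19,0]
    - [-0.9,-0.19,0]
    - [-0.9,-0.19,0]
    - [-0.9,-0.19,0]
    - [-0.9,-0.19,0]
    - [-0.9,-0.19,0]
    - [-0.9,-0.19,0]
    - [-0.9,-0.19,0]
    - [-0.9,-0.19,0]
    - [-0.9,-0.19,0]
    - [-0.9,-0.19,0]
  twist: [0,0,0,0,0,0,0,0,0,0,0,0]
  jaw: [1,1,1,1,1,1,1,1,1,1,1,1]

```text
time_s: 40.92
eef_pos: [0.5924, -0.1432, 0.1991]
orientation: [1.984, 2.43, 0.0]
wrist_force: [0.8, -0.4, -1.9]
grip_width: 0.115
grasp_force: 118.7
```

>>> servo_tool:
  dp:
    - [-0.7,-0.15,0]
    - [0,0,0]
    - [0,0,0]
    - [0,0,0]
  twist: [0,0,0,0]
  jaw: [1,1,1,1]

```text
time_s: 41.25
eef_pos: [0.592, -0.1683, 0.1986]
orientation: [1.984, 2.434, 0.002]
wrist_force: [0.4, 0.5, -1.8]
grip_width: 0.116
grasp_force: 118.7
```

Run:
```python
from shank import *
shank([.588,-.1714])
```

```text
t 41.25 p [ 0.592  -0.1683  0.1986] x [-0.202  0.979 -0.001] y [0.979 0.202 0.002] z [ 0.002 -0.    -1.   ] j7 0.21 F [ 0.4  0.5 -1.8] grip 0.116 118.69300961494446
n 356 zmax 0.0207
-0.014 0 axis [-0.     -0.0001] 85
0 0.014 axis [-0.     -0.0001] 191
hole-tcp tool units [-0.056 -0.114 -0.   ]
```

>>> servo_tool:
  dp:
    - [-0.056,-0.112,0]
    - [0,0,0.6]
    - [0,0,0.7]
    - [0,0,0.5]
    - [0,0,0.2]
    - [0,0,0]
    - [0,0,0]
    - [0,0,0]
  twist: [0,0,0,0,0,0,0,0]
  jaw: [1,1,1,1,1,1,1,1]

```text
time_s: 41.97
eef_pos: [0.5889, -0.1707, 0.1198]
orientation: [1.98, 2.435, 0.003]
wrist_force: [0.3, -0.5, 0.1]
grip_width: 0.116
grasp_force: 118.7
```

Run:
```python
from shank import *
shank([.588,-.1714])
```

```text
t 41.9667 p [ 0.5889 -0.1707  0.1198] x [-0.204  0.979 -0.001] y [0.979 0.204 0.003] z [ 0.003 -0.001 -1.   ] j7 0.18 F [ 0.3 -0.5  0.1] grip 0.116 118.70712518692017
n 360 zmax 0.021
-0.014 0 axis [-0.     -0.0001] 89
0 0.014 axis [-0.     -0.0001] 188
hole-tcp tool units [-0.012 -0.027 -0.   ]
```

>>> servo_tool:
  dp:
    - [-0.01,-0.02,0.15]
    - [0,0,0.15]
    - [0,0,0.15]
    - [0,0,0.15]
    - [0,0,0.15]
    - [0,0,0]
  twist: [0,0,0,0,0,0]
  jaw: [1,1,1,1,1,1]

```text
time_s: 42.52
eef_pos: [0.5857, -0.1714, 0.0863]
orientation: [-1.981, -2.435, 0.002]
wrist_force: [0.9, -0.3, -1.7]
grip_width: 0.116
grasp_force: 118.7
```

>>> servo_tool:
  dp:
    - [0,0,0.2]
    - [0,0,0.2]
    - [0,0,0.15]
    - [0,0,0.08]
    - [0,0,0.03]
    - [0,0,0]
  twist: [0,0,0,0,0,0]
  jaw: [1,1,1,1,1,1]

```text
time_s: 43.02
eef_pos: [0.5865, -0.1714, 0.0612]
orientation: [-1.982, -2.436, 0.0]
wrist_force: [-0.3, -0.0, -1.2]
grip_width: 0.122
grasp_force: 118.7
```

Run:
```python
from pin import *
pins()
```

```text
t 43.0167 p [ 0.5865 -0.1714  0.0612] x [-0.203  0.979  0.   ] y [ 0.979  0.203 -0.001] z [-0.001  0.    -1.   ] j7 0.15 F [-0.3 -0.  -1.2] grip 0.122 118.67092609405518
0.97 ztop 0.1212 rect [ 586.3 -170.4] [11.3 33.4] 11.5 1262 d_tool [0.026 0.    0.   ]
```

>>> servo_tool:
  dp:
    - [0,0,0]
    - [0,0,0]
    - [0,0,0]
    - [0,0,0]
    - [0,0,-0.3]
    - [0,0,-0.8]
    - [0,0,-0.8]
    - [0,0,-0.8]
    - [0,0,-0.7]
    - [0.8,0,0]
    - [0.7,0,0]
    - [0,0,0]
  twist: [0,0,0,0,0,0,0,0,0,0,0,0]
  jaw: [0.4,0.4,0.4,0.4,0.4,0.4,0.4,0.4,0.4,0.4,0.4,0.4]

```text
time_s: 44.12
eef_pos: [0.5743, -0.1041, 0.2003]
orientation: [-1.97, -2.445, -0.009]
wrist_force: [0.3, 0.7, -0.3]
grip_width: 0.602
grasp_force: 0.0
```

Run:
```python
from pin import *
im,d,P=pins()
im,d,P=cloud("scene")
for t in("frame","casting"):
  for o in models.silhouettes("scene",t)[:2]:
    q=P[o["region"]];q=q[~np.isnan(q[:,0])];print(t,round(o["confidence"],2),np.round(np.median(q,0),3),np.round(np.percentile(q,[3,97],axis=0),3).tolist())
```

```text
t 44.1167 p [ 0.5743 -0.1041  0.2003] x [-0.213  0.977  0.005] y [0.977 0.213 0.004] z [ 0.002  0.006 -1.   ] j7 0.12 F [ 0.3  0.7 -0.3] grip 0.602 0.0
0.78 ztop 0.1199 rect [ 607.9 -273.6] [11.5 19.6] 12.4 165 d_tool [-4.317 -0.082 -0.022]
0.6 ztop 0.12 rect [ 587.8 -170.6] [11.8 33.8] 10.4 343 d_tool [-1.694 -0.025 -0.008]
frame 0.6 [0.531 0.25  0.068] [[0.489, 0.16, 0.053], [0.614, 0.319, 0.132]]
casting 0.55 [0.554 0.248 0.086] [[0.525, 0.217, 0.059], [0.597, 0.259, 0.094]]
```

>>> servo_tool:
  dp:
    - [0.85,0.11,0]
    - [0.85,0.11,0]
    - [0.85,0.11,0]
    - [0.85,0.11,0]
    - [0.85,0.11,0]
    - [0.85,0.11,0]
    - [0.85,0.11,0]
    - [0.85,0.11,0]
    - [0.85,0.11,0]
    - [0.9,0.11,0]
    - [0,0,0]
    - [0,0,0]
  twist: [0,0,0,0,0,0,0,0,0,0,-1,-1]
  jaw: [0.4,0.4,0.4,0.4,0.4,0.4,0.4,0.4,0.4,0.4,0.4,0.4]

```text
time_s: 45.37
eef_pos: [0.5476, 0.2342, 0.1977]
orientation: [-1.704, -2.638, -0.002]
wrist_force: [-0.2, -0.8, 1.2]
grip_width: 0.601
grasp_force: 0.0
```

>>> servo_tool:
  dp:
    - [0,0,0]
    - [0,0,0]
    - [0,0,0]
    - [0,0,0]
    - [0,0,0]
    - [0,0,0]
    - [0,0,0]
    - [0,0,0]
    - [0,0,0]
    - [0,0,0]
    - [0,0,0]
    - [0,0,0]
  twist: [-1,-1,-1,-1,-1,-1,-1,-1,-1,-1,-0.5,0]
  jaw: [0.4,0.4,0.4,0.4,0.4,0.4,0.4,0.4,0.4,0.4,0.4,0.4]

```text
time_s: 46.37
eef_pos: [0.5491, 0.2294, 0.1971]
orientation: [-0.093, -3.139, 0.001]
wrist_force: [-1.2, 0.6, 0.3]
grip_width: 0.599
grasp_force: 0.0
```

Run:
```python
from h import *
s,Rm=st();p=np.array(s["eef_pos"])
im,d,P=cloud("wrist");save(im,"w6.png")
m=(P[...,2]>.126)&(P[...,2]<.137)&(np.hypot(P[...,0]-.549,P[...,1]-.24)<.075)
# exclude fingers: reddish only
g=im.astype(int);m&=(g[...,0]>g[...,2]+25)
r=cv2.minAreaRect((P[m][:,:2]*1000).astype(np.float32));print("bar",r,m.sum(),np.median(P[m],0))
c=np.median(P[m],0);c=np.r_[np.array(r[0])/1000,p[2]]
print("d_tool",np.round(Rm.T@(c-p)/.04,3))
for o in models.silhouettes("wrist","casting")[:2]:
    q=P[o["region"]];q=q[~np.isnan(q[:,0])];print("casting",round(o["confidence"],2),np.round(np.median(q,0),3),np.round(np.percentile(q,[3,97],axis=0),3).tolist())
D=np.load("rack.npz");Pr=D["P"]
for u,v in((170,110),(167,90),(177,180),(145,40),(155,75)): print("tool px",u,v,np.round(Pr[v,u],3))
```

```text
t 46.3667 p [0.5491 0.2294 0.1971] x [-0.998  0.059  0.001] y [ 0.059  0.998 -0.001] z [-0.001 -0.001 -1.   ] j7 0.64 F [-1.2  0.6  0.3] grip 0.599 0.0
bar ((551.1878662109375, 238.43075561523438), (13.954044342041016, 121.4075927734375), 86.92919158935547) 1976 [0.54412441 0.23837507 0.13187093]
d_tool [-0.038  0.229 -0.   ]
casting 0.72 [0.558 0.223 0.09 ] [[0.526, 0.208, 0.072], [0.596, 0.254, 0.093]]
casting 0.26 [0.521 0.26  0.058] [[0.486, 0.171, 0.014], [0.6, 0.309, 0.065]]
tool px 170 110 [ 0.357 -0.076  0.026]
tool px 167 90 [ 0.357 -0.046  0.027]
tool px 177 180 [ 0.341 -0.195  0.007]
tool px 145 40 [0.325 0.027 0.009]
tool px 155 75 [ 0.332 -0.022  0.009]
```

View pics/w6.png

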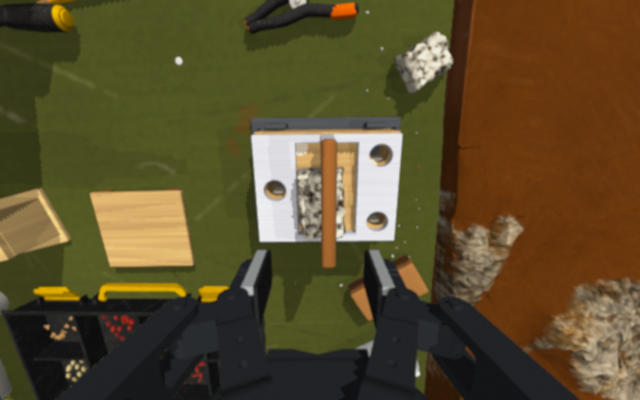

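>>> servo_tool:
  dp:
    - [-0.04,0.23,0]
    - [0,0,0.6]
    - [0,0,0.8]
    - [0,0,0.8]
    - [0,0,0.6]
    - [0,0,0.3]
    - [0,0,0]
    - [0,0,0]
    - [0,0,0]
    - [0,0,0]
    - [0,0,0]
    - [0,0,0]
  twist: [0,0,0,0,0,0,0,0,0,0,0,0]
  jaw: [0.4,0.4,0.4,0.4,0.4,0.4,0.4,1,1,1,1,1]
  squeeze: 80

```text
time_s: 47.47
eef_pos: [0.5516, 0.2409, 0.076]
orientation: [0.09, 3.137, 0.002]
wrist_force: [-0.3, -0.6, 7.4]
grip_width: 0.142
grasp_force: 78.9
```

>>> servo_tool:
  dp:
    - [0,0,-0.05]
    - [0,0,-0.1]
    - [0,0,-0.2]
    - [0,0,-0.3]
    - [0,0,-0.4]
    - [0,0,-0.4]
    - [0,0,-0.5]
    - [0,0,0]
    - [0,0,0]
  twist: [0,0,0,0,0,0,0,0,0]
  jaw: [1,1,1,1,1,1,1,1,1]

```text
time_s: 48.22
eef_pos: [0.5508, 0.2408, 0.1532]
orientation: [0.09, 3.138, 0.003]
wrist_force: [0.3, -0.3, -2.7]
grip_width: 0.148
grasp_force: 78.1
```

Run:
```python
from h import *
s,Rm=st();p=np.array(s["eef_pos"])
im,d,P=cloud("wrist")
for t in("frame","casting"):
  for o in models.silhouettes("wrist",t)[:2]:
    q=P[o["region"]];q=q[~np.isnan(q[:,0])];print(t,round(o["confidence"],2),np.round(np.median(q,0),3),np.round(np.percentile(q,[3,97],axis=0),3).tolist())
    if t=="frame":
        A=np.c_[q[:,:2]-q[:,:2].mean(0),np.ones(len(q))]
        k=abs(q[:,2]-np.median(q[:,2]))<.006;print("plane",np.linalg.lstsq(A[k],q[k,2],rcond=None)[0])
```

```text
t 48.2167 p [0.5508 0.2408 0.1532] x [-0.998  0.057 -0.003] y [0.057 0.998 0.002] z [ 0.003  0.002 -1.   ] j7 0.59 F [ 0.3 -0.3 -2.7] grip 0.148 78.1039810180664
frame 0.67 [0.533 0.24  0.145] [[0.49, 0.165, 0.138], [0.596, 0.316, 0.21]]
plane [-0.00208175 -0.00051954  0.14517109]
casting 0.97 [0.553 0.219 0.09 ] [[0.523, 0.208, 0.072], [0.589, 0.257, 0.093]]
```

>>> servo_tool:
  dp:
    - [0.1,-0.4,0]
    - [0.2,-0.7,0]
    - [0.2,-0.75,0]
    - [0.2,-0.75,0]
    - [0.2,-0.75,0]
    - [0.2,-0.75,0]
    - [0.2,-0.75,0]
    - [0.2,-0.75,0]
    - [0.2,-0.7,0]
    - [0.18,-0.7,0]
    - [0,0,0]
    - [0,0,0]
  twist: [0,0,0,0,0,0,0,0,0,0,0,0]
  jaw: [1,1,1,1,1,1,1,1,1,1,1,1]

```text
time_s: 49.37
eef_pos: [0.4579, -0.0374, 0.1506]
orientation: [-0.097, -3.137, 0.001]
wrist_force: [0.3, 0.5, -1.8]
grip_width: 0.149
grasp_force: 78.4
```

>>> servo_tool:
  dp:
    - [0,0,0.5]
    - [0,0,0.7]
    - [0,0,0.7]
    - [0,0,0.5]
    - [0,0,0.3]
    - [0,0,0.2]
    - [0,0,0.1]
    - [0,0,0]
  twist: [0,0,0,0,0,0,0,0]
  jaw: [1,1,1,1,1,1,1,1]

```text
time_s: 50.03
eef_pos: [0.4593, -0.0341, 0.0312]
orientation: [-0.087, -3.14, -0.001]
wrist_force: [0.3, -0.2, -3.0]
grip_width: 0.148
grasp_force: 78.3
```

```bash
cat > fr.py <<'E'
from h import *
s,Rm=st();p=np.array(s["eef_pos"])
im,d,P=cloud("wrist")
for o in models.silhouettes("wrist","frame")[:1]:
    q=P[o["region"]];q=q[~np.isnan(q[:,0])];print(round(o["confidence"],2),np.round(np.median(q,0),4),np.round(np.percentile(q,[3,97],axis=0),3).tolist())
    A=np.c_[q[:,:2]-q[:,:2].mean(0),np.ones(len(q))]
    k=abs(q[:,2]-np.median(q[:,2]))<.006;print("plane",np.linalg.lstsq(A[k],q[k,2],rcond=None)[0])
E
python3 fr.py
```

```text
t 50.0333 p [ 0.4593 -0.0341  0.0312] x [-0.998  0.056  0.001] y [0.056 0.998 0.001] z [-0.001  0.001 -1.   ] j7 0.78 F [ 0.3 -0.2 -3. ] grip 0.148 78.31857919692993
0.92 [ 0.4405 -0.0347  0.0237] [[0.398, -0.109, 0.018], [0.503, 0.041, 0.088]]
plane [-0.00505017 -0.00047612  0.02339142]
```

Bottom about 13 mm above the table; lower it, release, and rise.

>>> servo_tool:
  dp:
    - [0,0,0.15]
    - [0,0,0.1]
    - [0,0,0.08]
    - [0,0,0]
    - [0,0,0]
  twist: [0,0,0,0,0]
  jaw: [1,1,1,1,1]

```text
time_s: 50.55
eef_pos: [0.4592, -0.0352, 0.0185]
orientation: [-0.09, -3.14, -0.0]
wrist_force: [0.5, 0.2, -2.2]
grip_width: 0.145
grasp_force: 78.5
```

>>> servo_tool:
  dp:
    - [0,0,0]
    - [0,0,0]
    - [0,0,0]
    - [0,0,0]
    - [0,0,0]
    - [0,0,-0.3]
    - [0,0,-0.8]
    - [0,0,-0.9]
    - [0,0,-0.9]
    - [0,0,-0.9]
    - [0,0,-0.9]
    - [0,0,0]
  twist: [0,0,0,0,0,0,0,0,0,0,0,0]
  jaw: [0.5,0.5,0.5,0.5,0.5,0.5,0.4,0.4,0.4,0.4,0.2,0]

```text
time_s: 51.55
eef_pos: [0.4636, -0.0338, 0.2128]
orientation: [0.089, 3.127, -0.0]
wrist_force: [0.3, 0.3, 0.3]
grip_width: 0.863
grasp_force: 0.0
```

```bash
python3 fr.py
python3 - <<'E'
from h import *
for n in("wrist","scene"):
    im,d,P=cloud(n)
    if n=="wrist": save(im,"w7.png")
    for t in ("casting","board_top"):
        for o in models.silhouettes(n,t)[:2]:
            q=P[o["region"]];q=q[~np.isnan(q[:,0])]
            if len(q): print(n,t,round(o["confidence"],2),np.round(np.median(q,0),4),np.round(np.percentile(q,[3,97],axis=0),3).tolist())
E
```

```text
t 51.55 p [ 0.4636 -0.0338  0.2128] x [-0.998  0.057 -0.013] y [0.057 0.998 0.   ] z [ 0.013 -0.001 -1.   ] j7 1.09 F [0.3 0.3 0.3] grip 0.863 0.0
0.77 [ 0.4525 -0.0363  0.0103] [[0.399, -0.111, 0.001], [0.516, 0.04, 0.075]]
plane [-0.00190824 -0.00188047  0.01003844]
wrist casting 0.73 [0.5532 0.2212 0.0882] [[0.524, 0.206, 0.063], [0.592, 0.253, 0.092]]
wrist casting 0.64 [ 0.5843 -0.2403  0.0187] [[0.553, -0.311, 0.007], [0.615, -0.139, 0.079]]
wrist board_top 0.95 [ 0.6012 -0.0138  0.016 ] [[0.553, -0.07, 0.013], [0.657, 0.042, 0.017]]
scene casting 0.72 [0.5506 0.2469 0.0863] [[0.524, 0.215, 0.061], [0.592, 0.261, 0.093]]
scene casting 0.45 [0.5211 0.278  0.0556] [[0.486, 0.167, 0.013], [0.606, 0.322, 0.06]]
scene board_top 0.57 [ 0.6017 -0.0028  0.0157] [[0.553, -0.066, 0.003], [0.657, 0.048, 0.019]]
```

>>> servo_tool:
  dp:
    - [-0.24,0.85,0]
    - [-0.24,0.85,0]
    - [-0.24,0.85,0]
    - [-0.24,0.85,0]
    - [-0.24,0.85,0]
    - [-0.24,0.85,0]
    - [-0.24,0.85,0]
    - [-0.24,0.85,0]
    - [0,0,0]
    - [0,0,0]
    - [0,0,0]
  twist: [0,0,0,0,0,0,0,0,0,0,0]
  jaw: [0,0,0,0,0,0,0,0,0,0,0]

```text
time_s: 52.87
eef_pos: [0.551, 0.2313, 0.2053]
orientation: [-0.089, -3.138, 0.003]
wrist_force: [-0.7, -0.7, 0.9]
grip_width: 1.004
grasp_force: 0.0
```

```bash
cat > cast.py <<'E'
from h import *
s,Rm=st();p=np.array(s["eef_pos"])
im,d,P=cloud("wrist");save(im,"w8.png")
o=models.silhouettes("wrist","casting")[0]
q=P[o["region"]];q=q[~np.isnan(q[:,0])];q=q[(q[:,2]>.062)&(q[:,2]<.105)]
print(round(o["confidence"],2),o["centre"],len(q),np.round(np.percentile(q,[2,50,98],axis=0),3).tolist())
k=q[q[:,2]>.066]
r=cv2.minAreaRect((k[:,:2]*1000).astype(np.float32));print("rect",r)
c=np.r_[np.array(r[0])/1000,p[2]];print("d_tool",np.round(Rm.T@(c-p)/.04,3))
E
python3 cast.py
```

```text
t 52.8667 p [0.551  0.2313 0.2053] x [-0.998  0.057  0.002] y [ 0.057  0.998 -0.002] z [-0.002 -0.002 -1.   ] j7 0.63 F [-0.7 -0.7  0.9] grip 1.004 0.0
0.62 [322.5, 195.6] 2939 [[0.524, 0.209, 0.071], [0.556, 0.233, 0.09], [0.594, 0.256, 0.093]]
rect ((560.036865234375, 232.62753295898438), (51.99818420410156, 74.3042221069336), 87.99593353271484)
d_tool [-0.224  0.045 -0.001]
```

View pics/w8.png

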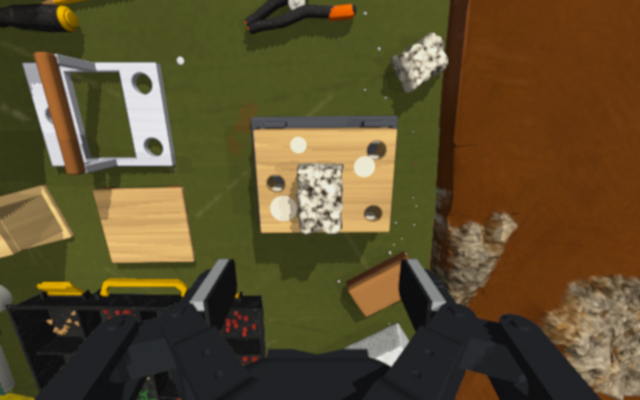

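>>> servo_tool:
  dp:
    - [-0.25,0.045,0]
    - [0,0,0]
    - [0,0,0.7]
    - [0,0,0.8]
    - [0,0,0.8]
    - [0,0,0.8]
    - [0,0,0.7]
    - [0,0,0.4]
    - [0,0,0.2]
    - [0,0,0.1]
    - [0,0,0]
    - [0,0,0]
  twist: [0,0,0,0,0,0,0,0,0,0,0,0]
  jaw: [0,0,0,0,0,0,0,0,0,0,0,0]
  squeeze: 50

```text
time_s: 53.97
eef_pos: [0.5623, 0.2336, 0.0278]
orientation: [0.091, 3.138, 0.002]
wrist_force: [-0.2, -0.4, 0.5]
grip_width: 1.002
grasp_force: 0.0
```

>>> servo_tool:
  dp:
    - [0,0,0]
    - [0,0,0]
    - [0,0,0]
    - [0,0,0]
    - [0,0,0]
  twist: [0,0,0,0,0]
  jaw: [1,1,1,1,1]

```text
time_s: 54.38
eef_pos: [0.5623, 0.234, 0.028]
orientation: [0.09, 3.138, 0.002]
wrist_force: [-1.2, -1.0, 6.1]
grip_width: 0.592
grasp_force: 52.5
```

>>> servo_tool:
  dp:
    - [0,0,-0.1]
    - [0,0,-0.3]
    - [0,0,-0.6]
    - [0,0,-0.6]
    - [0,0,-0.6]
    - [-0.1,-0.45,0]
    - [-0.2,-0.8,0]
    - [-0.2,-0.85,0]
    - [-0.2,-0.85,0]
    - [-0.2,-0.85,0]
    - [-0.2,-0.85,0]
    - [-0.2,-0.8,0]
  twist: [0,0,0,0,0,0,0,0,0,0,0,0]
  jaw: [1,1,1,1,1,1,1,1,1,1,1,1]

```text
time_s: 55.38
eef_pos: [0.6008, 0.0102, 0.115]
orientation: [-0.091, -3.14, 0.001]
wrist_force: [1.2, -0.0, -0.5]
grip_width: 0.59
grasp_force: 52.2
```

>>> servo_tool:
  dp:
    - [-0.12,-0.65,0]
    - [0,0,0]
    - [0,0,0]
  twist: [0,0,0]
  jaw: [1,1,1]

```text
time_s: 55.63
eef_pos: [0.6042, -0.0166, 0.1144]
orientation: [-0.098, -3.139, 0.002]
wrist_force: [-0.3, 0.6, -1.6]
grip_width: 0.584
grasp_force: 52.2
```

Run:
```python
from h import *
s,Rm=st();p=np.array(s["eef_pos"])
for n in("wrist","scene"):
    im,d,P=cloud(n)
    for t in ("casting","board_top"):
        for o in models.silhouettes(n,t)[:1]:
            q=P[o["region"]];q=q[~np.isnan(q[:,0])]
            if len(q): print(n,t,round(o["confidence"],2),np.round(np.median(q,0),4),np.round(np.percentile(q,[3,97],axis=0),3).tolist())
```

```text
t 55.6333 p [ 0.6042 -0.0166  0.1144] x [-0.998  0.062  0.001] y [ 0.062  0.998 -0.001] z [-0.001 -0.001 -1.   ] j7 0.96 F [-0.3  0.6 -1.6] grip 0.584 52.224286504788324
wrist casting 0.95 [ 0.5924 -0.0168  0.1761] [[0.566, -0.039, 0.153], [0.634, 0.005, 0.179]]
wrist board_top 0.62 [ 0.5792 -0.0083  0.0161] [[0.553, -0.069, 0.014], [0.638, 0.043, 0.018]]
scene casting 0.58 [ 0.5804 -0.0007  0.1706] [[0.565, -0.034, 0.148], [0.632, 0.018, 0.18]]
scene board_top 0.75 [ 0.6006 -0.0041  0.0156] [[0.553, -0.069, 0.0], [0.657, 0.048, 0.019]]
```

>>> servo_tool:
  dp:
    - [0,0,0.5]
    - [0,0,0.7]
    - [0,0,0.7]
    - [0,0,0.5]
    - [0,0,0.3]
    - [0,0,0.2]
    - [0,0,0.1]
    - [0,0,0]
    - [0,0,0]
  twist: [0,0,0,0,0,0,0,0,0]
  jaw: [1,1,1,1,1,1,1,1,1]

```text
time_s: 56.68
eef_pos: [0.6052, -0.0131, -0.0044]
orientation: [0.089, 3.138, 0.001]
wrist_force: [0.7, -0.2, -1.7]
grip_width: 0.588
grasp_force: 52.2
```

Run:
```python
from h import *
s,Rm=st()
im,d,P=cloud("wrist")
o=models.silhouettes("wrist","casting")[0];q=P[o["region"]];q=q[~np.isnan(q[:,0])];print(round(o["confidence"],2),np.round(np.percentile(q,[3,50,97],axis=0),4).tolist())
```

```text
t 56.6833 p [ 0.6052 -0.0131 -0.0044] x [-0.998  0.057 -0.002] y [0.057 0.998 0.001] z [ 0.002  0.    -1.   ] j7 0.85 F [ 0.7 -0.2 -1.7] grip 0.588 52.23025563871488
0.83 [[0.5671, -0.0355, 0.0346], [0.5933, -0.0135, 0.0573], [0.6344, 0.0083, 0.0605]]
```

>>> servo_tool:
  dp:
    - [0,0,0.1]
    - [0,0,0.07]
    - [0,0,0.04]
    - [0,0,0]
    - [0,0,0]
  twist: [0,0,0,0,0]
  jaw: [1,1,1,1,1]

```text
time_s: 57.2
eef_pos: [0.6043, -0.0136, -0.0139]
orientation: [0.09, 3.14, 0.0]
wrist_force: [-0.2, -0.1, 0.2]
grip_width: 0.589
grasp_force: 52.3
```

Contact is beginning (force changed from −1.7 to +0.2). Release, rise and check everything.

>>> servo_tool:
  dp:
    - [0,0,0]
    - [0,0,0]
    - [0,0,0]
    - [0,0,0]
    - [0,0,0]
    - [0,0,-0.3]
    - [0,0,-0.8]
    - [0,0,-0.9]
    - [0,0,-0.9]
    - [0,0,-0.9]
    - [0,0,-0.9]
    - [0,0,-0.9]
  twist: [0,0,0,0,0,0,0,0,0,0,0,0]
  jaw: [0,0,0,0,0,0,0,0,0,0,0,0]

```text
time_s: 58.2
eef_pos: [0.6038, -0.0133, 0.213]
orientation: [0.089, 3.14, 0.0]
wrist_force: [0.4, 0.3, 0.5]
grip_width: 1.001
grasp_force: 0.0
```

>>> servo_tool:
  dp:
    - [0,0,-0.5]
    - [0,0,0]
    - [0,0,0]
    - [0,0,0]
  twist: [0,0,0,0]
  jaw: [0,0,0,0]

```text
time_s: 58.53
eef_pos: [0.6034, -0.0139, 0.2296]
orientation: [-0.09, -3.139, 0.001]
wrist_force: [0.2, -0.0, 0.3]
grip_width: 1.002
grasp_force: 0.0
```

```bash
python3 fr.py
python3 - <<'E'
from h import *
for n in("wrist","scene"):
    im,d,P=cloud(n)
    if n=="wrist": save(im,"w9.png")
    for t in ("casting","pin1","mould"):
        for o in models.silhouettes(n,t)[:3]:
            q=P[o["region"]];q=q[~np.isnan(q[:,0])]
            if len(q): print(n,t,round(o["confidence"],2),np.round(np.percentile(q,[3,50,97],axis=0),3).tolist())
E
```

```text
t 58.5333 p [ 0.6034 -0.0139  0.2296] x [-0.998  0.057  0.001] y [ 0.057  0.998 -0.001] z [-0.002 -0.001 -1.   ] j7 1.06 F [ 0.2 -0.   0.3] grip 1.002 0.0
0.76 [ 0.4539 -0.0369  0.0104] [[0.4, -0.112, 0.007], [0.517, 0.039, 0.075]]
plane [ 0.00040252 -0.0018514   0.01011531]
wrist casting 0.72 [[0.567, -0.037, 0.033], [0.6, -0.015, 0.048], [0.636, 0.008, 0.051]]
wrist pin1 0.8 [[0.576, -0.184, 0.082], [0.585, -0.166, 0.114], [0.599, -0.154, 0.12]]
wrist pin1 0.74 [[0.598, -0.294, 0.081], [0.606, -0.273, 0.107], [0.619, -0.264, 0.12]]
wrist mould 0.81 [[0.49, 0.159, 0.024], [0.544, 0.23, 0.058], [0.606, 0.313, 0.059]]
scene casting 0.81 [[0.567, -0.03, 0.018], [0.596, 0.004, 0.043], [0.635, 0.015, 0.052]]
scene casting 0.73 [[0.554, -0.308, 0.005], [0.585, -0.195, 0.034], [0.62, -0.135, 0.08]]
scene pin1 0.54 [[0.577, -0.178, 0.082], [0.583, -0.16, 0.102], [0.59, -0.149, 0.121]]
scene pin1 0.36 [[0.486, 0.168, 0.014], [0.534, 0.26, 0.057], [0.606, 0.321, 0.06]]
scene mould 0.7 [[0.486, 0.17, 0.015], [0.534, 0.261, 0.057], [0.606, 0.321, 0.06]]
```

View pics/w9.png

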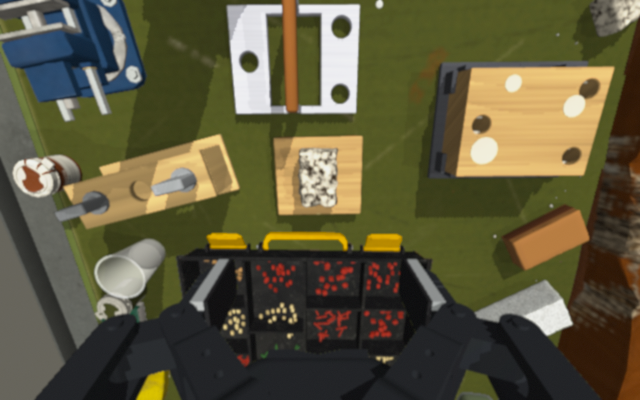

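```bash
python3 -c "
from plant import ticket
print(ticket.close_job())"
```

```text
the job is handed in; nothing more can be done
None
```

Job handed in (the verdict isn't shown): by the last camera look, both pins present (the third bore was empty) hang in the rack, the frame lies flat on the table, the casting is upright on the board and the mould block is down. The real fingertips lie about 35 mm behind the reported TCP, so the first pin grasp closed on air before I corrected for it.

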